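# Set the tube-cutting jig's length stop to a sample tube

## Robot

A 6-joint arm with a two-finger parallel gripper is mounted at the origin on a cart in front of the work surface, level with it; the furniture and walls round the work are solid. World frame = base frame: x ahead of the robot, y to its left, z up, the work surface at z = 0. Lengths are in mm, angles in rad, forces in N, time in s.
With the tool pointing down it reaches from about 275 to 1000 mm from the base axis. Payload 8.4 kg.
Tool frame: the origin (TCP) lies at the very end of the fingers, on their centre line; the grasp point (between the pads) lies 19 mm behind it; z points along the fingers, y is the line along which they close (so a half turn about z gives the same grasp; the last joint's range is limited). The gripper opens to 85 mm and grips with 20 to 120 N. Pads are 22 mm wide; open, the fingers measure 114 mm over their backs; the gripper's body (76 mm by 85 mm) begins 54 mm behind the grasp point. The pads swing forward as they close: fully open they stand 13 mm farther back than shut.
Start: joints at [-1.145, 0.353, 1.633, -0, 1.155, -0.002], TCP at [259.293, -568.678, 231.281] pointing down, gripper open.
Joint ranges: [-2.63, 2.63], [-0.92, 2.1], [0.06, 2.66], [-1.3, 4.44], [0, 2.69], [-3.02, 3.02]. Speed limits (rad/s): [2.22, 2.22, 2.79, 3.14, 3.14, 3.14].

## Interface

Orientations are given as [roll, pitch, yaw] about the fixed x, y, z axes, in that order (R = Rz(yaw) Ry(pitch) Rx(roll)).
In Python, from rig import sensors, grab_frame, camera_params, order gives the robot as it stands. The module is installed in compiled form; this text tells all that it offers.
- The arm moves only by the tool move_arm, never from a script. Its argument "motion" is a list of rows, each a list of 7 numbers: the turn, a rotation vector about the tool's x, y, z in rad, then the shift along the tool's x, y, z in m, then the finger opening in m, from 0 to 0.0854. A call has 1 to 8 rows; each row is the pose to reach, as a shift and turn from the pose commanded when the call began, along the tool's axes at that moment; what a row does not reach only later rows make up. A row lasts 1/8 s, in which the tool goes at most 62.5 mm and 10.7 degrees, less where a joint would pass 70% of its speed; a pose out of reach is approached as far as the arm can. A call with a gripper value outside its range is refused whole. The fingers move at their own pace and stop on an object; "grip_force" is the grip in N (left out, the last holds). Time passes only in rows, so rows that repeat a pose let the fingers close. It gives the time, the measured TCP pose, the force, the opening and the grip force at its end, in the units of the state.
- sensors.sense(): the state, without advancing time (a new reading comes with each control period).
- grab_frame(name): name is "scene" or "top" or "wrist"; returns (picture, depth): 480x640x3 uint8, red, green, blue; 480x640 float32, mm along the optical axis (not along the pixel's ray), 0 where there is no reading.
- camera_params(name): a dict with "camera_matrix" (3x3 intrinsics, pixels), "world_from_camera" (4x4, takes a point from camera to world coordinates). Camera axes: x right, y down, z forward; pixel columns grow to the right and rows downward; lengths in mm; the calibration is good to about 2 mm. A picture is of the moment at which its call begins: read the wrist's pose just before it. camera_params takes no time and is no camera call; for the wrist camera it gives the pose at the moment of the call.
- order.sign_off(): hands the job in; it is judged then, once.
The state is a dict: "clock": time; "qpos": joint angles; "qvel": joint speeds; "joint_efforts": joint torques, N m; "eef_pos": TCP position; "tcp_rot": TCP orientation; "contact_force": force on the tool from outside, world axes, zero at the start; "wrist_torque": the same for the moment, N m; "opening": opening from 0.0 (shut) to 1.0 (fully open); "grasp_force": force on a finger pad.
Only numpy, scipy, OpenCV 4.12 (cv2) and the standard library are available. Lean on these libraries where they do the work, as an engineer would, in place of code of your own. Each camera call takes 0.05 s, during which the arm holds its last target. There are 200 camera calls.

## Task

Set the length stop of the tube-cutting jig to the longer of the two brass sample tubes. Unscrew the stop's black ball knob until the stop slides freely, lay the longer tube in the V-groove with its end against the bright setting plate in the saw slot, slide the stop up until it touches the tube's other end, and screw the ball knob fully tight again. Leave the tube lying there between plate and stop, and do not push the shorter tube or the other things on the bench about.

Things in the scene. Friction and masses are not known exactly. Their poses are not given: they have to be found in the camera images.
- jig: Tube-cutting jig, fixed: dark base 92 x 200 x 10 mm with steel V-block, rail in front of it, saw guide and sliding stop. Origin on the bench top, 2 mm behind the base's middle; x to the back (away from the knob), y along the groove from stop to saw guide, z up. V-block: x 4 to 34, y -14 to 52 mm on the stop's side, flat top at z 39 mm; groove 90 degrees, 16 mm wide at the top.
- plate_face (a point): Where the middle of a tube's end touches the setting plate, the bright upright plate across the groove in the saw slot: jig (19, 57.5, 44) mm, axes as the jig's. The groove's tube axis runs through it along y; the tube lies on the -y side. Plate 36 mm wide, 3 thick, top at z 71 mm; dark saw-guide cheeks at x 0 to 6 and 32 to 38, y 52 to 66, up to z 66 mm.
- stop_face (a point): Centre of the stop's round steel face (14 mm), on the groove's axis, facing the setting plate (+y); axes as the jig's. It sits on an arm (z 40 to 55 mm) that reaches back over the groove from the carriage, a dark block at jig x -38 to -3 mm, 40 mm long in y, up to z 53 mm, its near edge 4 mm behind the face.
- stop (a joint): Slide of the stop on its rail, m: its face is 0.030 + value from the setting plate; range 0 to 0.075, growing away from the plate. Starts clamped, at 0 to 0.06. Freed, it slides with about 1.5 N of friction and can be drawn along by its ball knob, and can push the tube along the groove.
- ball (a point): Centre of the clamp's ball knob: smooth black ball, 28 mm, on a 10 mm stem, at the carriage's front: jig x -37.7, z 63.5 mm, and 24 mm further in -y than stop_face. Its screw leans 32 degrees from vertical to the front: outwards along jig (-0.530, 0, 0.848). The carriage's bevel, square to the screw, is 24 mm below the centre. This frame turns with the knob; its z is the screw, outwards.
- clamp (a joint): Angle of the ball knob, rad: it starts tight at 0 to 0.05 and grows as it is unscrewed, anticlockwise seen from outside looking down on the ball; range -1.2 to 2.4. Below 0.8 it presses the stop onto the rail, the harder the smaller the value; above 0.8 the stop is free. At 0 it is fully tight; turning further does no harm; no hard stop. Takes 0.1 N m to turn, 0.15 to tighten; stays where left.
- tube_long: The longer brass tube: 60 mm long, 18 mm outside, 2 mm wall, about 50 g, loose, lying on the bench before the vise, to its left or right. Origin at its middle, on its axis; x along the tube. It can roll.
- tube_short: The shorter brass tube, alike but 40 mm long; origin and axes likewise. Not wanted. The two tubes may lie in each other's place.
- brush_jar: Glass jar 46 mm across and 56 mm high with brushes to 104 mm, loose, standing behind the stop's end of the jig. Origin under its middle. Bystander.
- flux_bottle: Green dropper bottle, 33 mm across, 90 mm high, loose, standing close behind the jig. Origin under its middle. Bystander.
- thimble_die: Grey steel cone 25 mm across, 31 mm high, loose, standing left of the vise. Origin under its middle. Bystander.
- tweezers_a: Tweezers 129 mm long (y), 16 mm wide, 10 mm high, loose, lying left of the vise. Origin under the middle. Bystander.
- vise (a point): Top of the fixed grey ball vise, 105 mm across, 123 mm high, between the tubes' places. Overhead, also fixed: a lamp's thin arm along y at x = 0.64 m, 0.54 m up (lower to the right: 0.49 at y = -0.35, 0.3 at y = -0.5); a big black magnifier lamp over x 0.16 to 0.51, y 0.19 to 0.45 m, from 0.55 m up. Keep the arm clear of both.

How it is judged:
By the outcome, as a careful person would: the job done as asked, in the order asked, and still so for the second after the job is handed in, with the robot touching nothing.
It also fails if it takes over 61 s, if anything falls off the work surface, if the arm or the gripper's body presses on something with over 40 N, if the wrist force passes 120 N, or if a joint passes its speed limit or range.

## Working session

There is one attempt and no reset: what is moved stays moved. The work goes in short steps, Python scripts to look and compute and a tool call to move; the robot and the scene stay as the last step left them, time stands still between calls to the robot, and variables do not carry over. Pictures are saved under pics/ and viewed, at most 10 in all, crops included, and the job is handed in when it is done.

Besides the shell and the picture viewer there is one more tool, called after ">>>" as a command line: name --pt "numbers of a row" for each row, then --argument value for the rest. move_arm: Moves the arm, as the interface text tells. Its arguments: {"type":"object","properties":{"motion":{"type":"array","items":{"type":"array","items":{"type":"number"}}},"grip_force":{"type":"number"}},"required":["motion"]}

```bash
mkdir -p pics
cat > h.py <<'E'
import numpy as np, cv2
from scipy.spatial.transform import Rotation as R
from rig import sensors, grab_frame, camera_params, order
def snap(n,f):
    p=camera_params(n); im,d=grab_frame(n); cv2.imwrite('pics/'+f+'.png',cv2.cvtColor(im,cv2.COLOR_RGB2BGR)); np.savez('pics/'+f+'.npz',im=im,d=d,K=p['camera_matrix'],T=p['world_from_camera']); return im,d,p
def load(f): return np.load('pics/'+f+'.npz')
def ray(z,u,v):
    K,T=z['K'],z['T']; r=T[:3,:3]@np.linalg.solve(K,[u,v,1.]); return T[:3,3],r
def onz(z,u,v,h):
    o,r=ray(z,u,v); return o+r*(h-o[2])/r[2]
def cloud(z):
    K,T,d=z['K'],z['T'],z['d']; v,u=np.indices(d.shape); c=np.stack([(u-K[0,2])/K[0,0]*d,(v-K[1,2])/K[1,1]*d,d],-1); return c@T[:3,:3].T+T[:3,3]
E
python3 - <<'E'
from h import *
s=sensors.sense(); print(s)
for n in('scene','top'):
    im,d,p=snap(n,n+'0'); print(n,p)
a=np.hstack([cv2.imread('pics/top0.png')])
E
```

```text
{'clock': 0.0, 'qpos': array([-1.14542727e+00,  3.53653291e-01,  1.63415505e+00,  2.52770784e-05,
        1.15521532e+00, -2.42579658e-03]), 'qvel': array([-0.00045694,  0.0002072 , -0.00104932,  0.00032233, -0.00025476,
        0.00072289]), 'joint_efforts': array([ 2.03945478e-03, -6.05245256e+01, -3.42065656e+01,  9.13294434e-05,
        9.36351833e-03, -1.45862185e-05]), 'eef_pos': array([ 259.07946666, -568.2299707 ,  230.54952926]), 'tcp_rot': array([-3.14016171e+00, -2.65821714e-05,  4.27784614e-01]), 'contact_force': array([ 0.50433894,  0.28419368, -0.16544145]), 'wrist_torque': array([-0.02138629, -0.01111017, -0.00810994]), 'grasp_force': 0.0, 'opening': 1.0026667052760578}
scene {'camera_matrix': array([[560.26146531,   0.        , 324.95734435],
       [  0.        , 560.26146531, 245.53020376],
       [  0.        ,   0.        ,   1.        ]]), 'world_from_camera': array([[-5.68082273e-01, -5.52086122e-01,  6.10314218e-01,
        -7.80569523e+01],
       [-8.22866074e-01,  3.69160868e-01, -4.31985738e-01,
         3.78406409e+02],
       [ 1.31892041e-02, -7.47610304e-01, -6.64006685e-01,
         8.29497091e+02],
       [ 0.00000000e+00,  0.00000000e+00,  0.00000000e+00,
         1.00000000e+00]])}
top {'camera_matrix': array([[510.46976694,   0.        , 317.60629483],
       [  0.        , 510.46976694, 239.46139907],
       [  0.        ,   0.        ,   1.        ]]), 'world_from_camera': array([[-3.05494257e-02, -9.78619926e-01,  2.03395606e-01,
         3.65989613e+02],
       [-9.99516370e-01,  3.10925963e-02, -5.25167694e-04,
        -7.87424476e+01],
       [-5.81015791e-03, -2.03313282e-01, -9.79096498e-01,
         1.14698026e+03],
       [ 0.00000000e+00,  0.00000000e+00,  0.00000000e+00,
         1.00000000e+00]])}
```

View pics/top0.png

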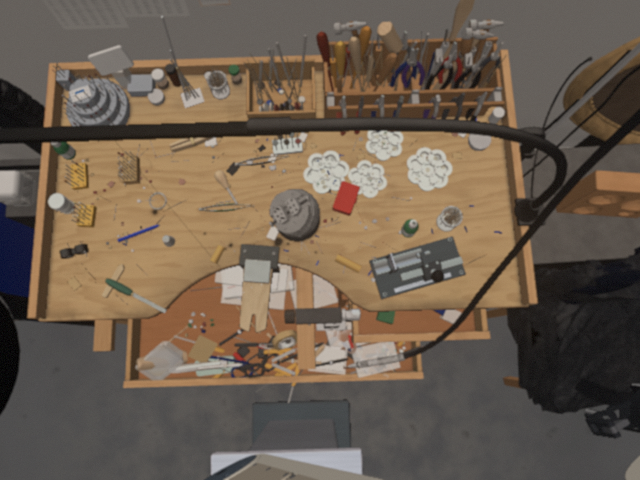

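View pics/scene0.png

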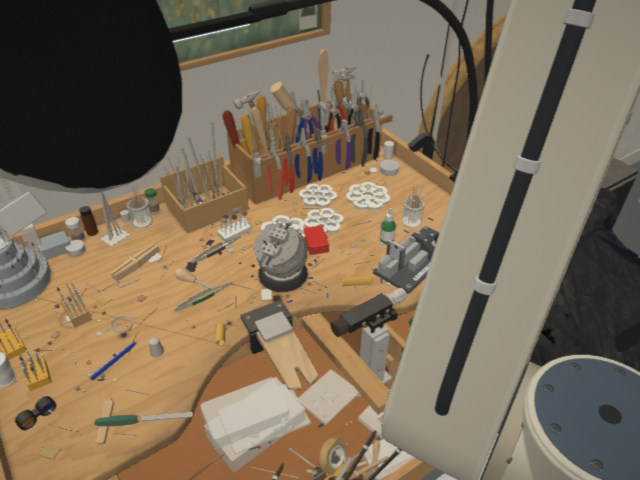

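Top view: jig around (417,267) with the ball knob near (437,275). The tubes are at (347,263) and (217,253), the bottle at (410,227) and the jar at (449,217). I'll measure these next.

Run:
```python
from h import *
z=load('top0'); im=z['im']; P=cloud(z)
c=cv2.resize(im[225:310,330:480],None,fx=5.3,fy=5.3,interpolation=cv2.INTER_CUBIC); cv2.imwrite('pics/crop1.png',c[...,::-1])
hsv=cv2.cvtColor(im,cv2.COLOR_RGB2HSV)
for n,(u0,v0,u1,v1) in dict(R=(325,245,368,280),L=(203,238,230,268)).items():
    sub=hsv[v0:v1,u0:u1]; print(n,sub[sub.shape[0]//2,::3].tolist())
    h=P[v0:v1,u0:u1,2]; m=(h>6)&(h<30); 
    Q=P[v0:v1,u0:u1][m]; print(m.sum(), Q.mean(0) if m.sum() else 0, np.percentile(h,[5,50,95,99]))
# base: height ~10
sub=P[225:310,355:480]; h=sub[...,2]; m=((h>7)).astype(np.uint8)
n,l,st,ce=cv2.connectedComponentsWithStats(m); print(st)
```

```text
R [[17, 107, 155], [17, 108, 158], [16, 106, 161], [16, 107, 158], [17, 121, 135], [17, 137, 138], [18, 138, 157], [18, 134, 173], [19, 135, 177], [18, 136, 171], [17, 120, 160], [17, 108, 165], [17, 109, 169], [17, 107, 169], [16, 107, 171]]
214 [ 545.11152031 -145.14385012   14.29366506] [-4.78986628 -1.03054512 15.59796528 18.47633951]
L [[17, 108, 166], [17, 108, 160], [17, 107, 153], [17, 111, 161], [19, 136, 176], [18, 137, 167], [17, 125, 118], [17, 107, 159], [17, 108, 156]]
139 [575.30612667 148.30040864  14.69933065] [-4.88530336 -0.81723752 16.56839972 20.13323313]
[[   0    0  125   85 7036]
 [  46    0   18   12  169]
 [  82    0   21    6   86]
 [  34    8    1    1    1]
 [  69   10    1    1    1]
 [  74   11    1    1    1]
 [  14   11   97   63 3124]
 [ 121   13    1    1    1]
 [  16   15    1    1    1]
 [   4   18    1    1    1]
 [  45   21    1    1    1]
 [ 107   21    1    1    1]
 [   0   25    1    1    1]
 [ 110   29    1    1    1]
 [  12   36    1    1    1]
 [   0   38    7   10   47]
 [ 119   55    1    1    1]
 [ 121   64    1    1    1]
 [ 109   64   16   21  137]
 [  84   66    1    1    1]
 [  88   68    1    2    2]
 [  69   71    1    2    2]
 [ 108   71    1    1    1]
 [ 103   75    1    2    2]
 [   0   84    5    1    5]]
```

View pics/crop1.png

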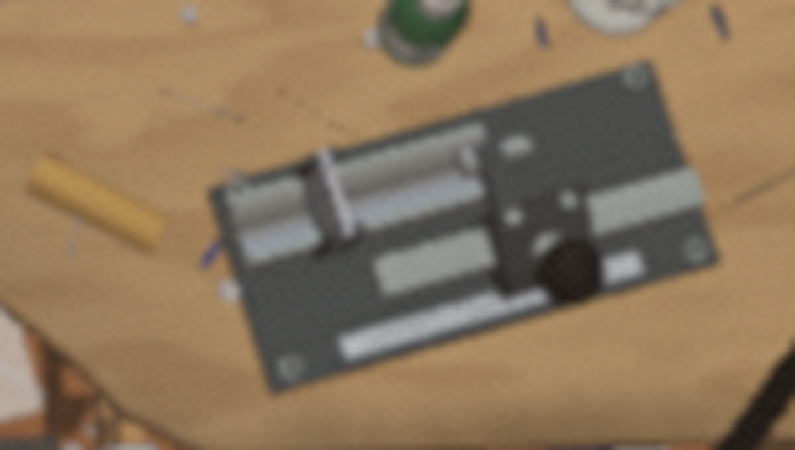

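Run:
```python
from h import *
z=load('top0'); P=cloud(z)
print('bar',[P[v,u].round().tolist() for u,v in((410,351),(430,347),(450,332),(470,308),(490,280),(510,245),(525,225),(560,190),(555,150),(530,135),(400,125))])
cs=np.array([(210,190),(650,62),(720,262),(272,392)])/5.3+[330,225]
W=np.array([onz(z,u,v,10) for u,v in cs]); print(W.round(1))
print([np.linalg.norm(W[i]-W[(i+1)%4]).round(1) for i in range(4)])
for n,uv,h in(('tubeA',(40,172),9),('tubeB',(158,232),9),('ball',(570,270),64),('plate1',(322,150),71),('plate2',(345,235),71)):
    u,v=np.array(uv)/5.3+[330,225]; print(n,onz(z,u,v,h).round(1),P[int(v+.5),int(u+.5)].round(1))
s=sensors.sense(); p=camera_params('wrist'); T=np.eye(4); T[:3,:3]=R.from_euler('xyz',s['tcp_rot']).as_matrix(); T[:3,3]=s['eef_pos']
print(np.linalg.inv(T)@p['world_from_camera'],p['camera_matrix'])
```

```text
bar [[343.0, -326.0, -304.0], [355.0, -335.0, -77.0], [386.0, -364.0, 5.0], [431.0, -382.0, 108.0], [475.0, -396.0, 203.0], [578.0, -519.0, -1.0], [612.0, -536.0, 51.0], [574.0, -429.0, 442.0], [632.0, -426.0, 449.0], [637.0, -371.0, 497.0], [630.0, -186.0, 556.0]]
[[ 549.2 -195.    10. ]
 [ 598.8 -386.5   10. ]
 [ 511.7 -408.7   10. ]
 [ 462.9 -216.6   10. ]]
[np.float64(197.7), np.float64(89.9), np.float64(198.2), np.float64(89.0)]
tubeA [ 559.5 -123.1    9. ] [ 559.2 -123.9   16.3]
tubeB [ 532.1 -172.2    9. ] [ 5.328e+02 -1.733e+02  2.000e-01]
ball [ 503.4 -332.5   64. ] [ 502.2 -331.4   72.7]
plate1 [ 554.3 -234.8   71. ] [ 556.  -236.2   65.3]
plate2 [ 519.5 -241.9   71. ] [ 521.  -242.6   65.3]
[[-3.02135941e-04 -9.53088011e-01 -3.02693164e-01  7.77979492e+01]
 [ 9.99999767e-01 -4.73410604e-04  4.92466028e-04 -2.49504081e-01]
 [-6.12661620e-04 -3.02692945e-01  9.53087932e-01 -1.41963905e+02]
 [ 0.00000000e+00  0.00000000e+00  0.00000000e+00  1.00000000e+00]] [[359.35871981   0.         324.65926904]
 [  0.         359.35871981 239.64931343]
 [  0.           0.           1.        ]]
```

```bash
python3 - <<'E'
from h import *
z=load('top0'); P=cloud(z); g=z['im'].max(2)
for v in range(180,356,8):
    row=np.where(g[v,400:640]<45)[0]+400
    seg=np.split(row,np.where(np.diff(row)>1)[0]+1) if len(row) else []
    print(v,[(int(s.mean()),len(s),P[v,int(s.mean())].round().tolist()) for s in seg if 2<=len(s)<16])
E
python3 - <<'E'
import cv2
im=cv2.imread('pics/top0.png')[100:370,380:640]
cv2.imwrite('pics/crop2.png',cv2.resize(im,None,fx=2.2,fy=2.2,interpolation=cv2.INTER_CUBIC))
E
```

```text
180 [(558, 10, [632.0, -496.0, 306.0]), (573, 10, [578.0, -433.0, 474.0])]
188 [(553, 11, [634.0, -511.0, 252.0]), (566, 10, [573.0, -431.0, 455.0])]
196 [(545, 11, [634.0, -519.0, 201.0]), (559, 10, [566.0, -429.0, 438.0])]
204 [(517, 3, [657.0, -519.0, 64.0]), (552, 10, [560.0, -426.0, 418.0])]
212 [(545, 10, [552.0, -423.0, 401.0])]
220 [(526, 11, [619.0, -533.0, 68.0]), (539, 10, [545.0, -421.0, 381.0])]
228 [(533, 7, [537.0, -419.0, 362.0])]
236 [(527, 7, [528.0, -416.0, 342.0])]
244 [(520, 7, [520.0, -412.0, 320.0])]
252 [(514, 7, [511.0, -410.0, 296.0]), (637, 5, [587.0, -943.0, -218.0])]
260 [(507, 5, [501.0, -405.0, 274.0])]
268 [(500, 6, [492.0, -403.0, 242.0])]
276 [(436, 12, [502.0, -327.0, 75.0]), (494, 5, [480.0, -398.0, 221.0])]
284 [(487, 6, [469.0, -394.0, 192.0])]
292 [(481, 6, [457.0, -390.0, 163.0])]
300 [(475, 5, [445.0, -386.0, 134.0])]
308 [(469, 6, [431.0, -381.0, 107.0]), (562, 5, [448.0, -759.0, -299.0])]
316 [(463, 5, [417.0, -375.0, 77.0]), (572, 11, [425.0, -778.0, -286.0])]
324 [(456, 4, [402.0, -369.0, 41.0]), (570, 6, [403.0, -769.0, -285.0])]
332 [(447, 5, [387.0, -360.0, -4.0])]
340 [(439, 5, [370.0, -348.0, -36.0])]
348 [(424, 7, [353.0, -323.0, -88.0])]
```

View pics/crop2.png

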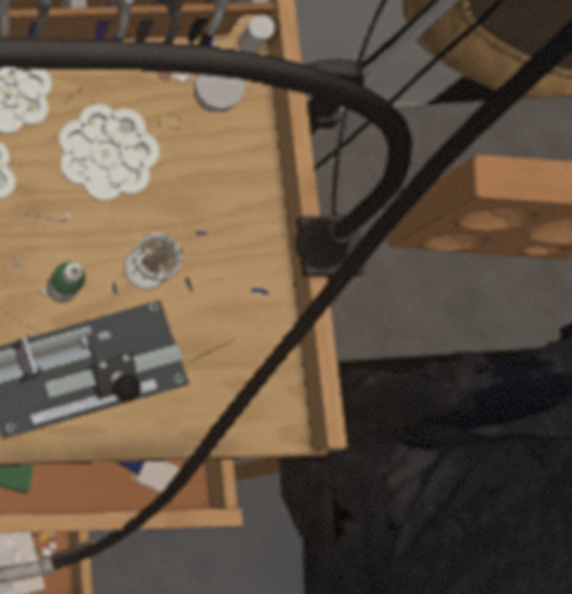

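The dark hose at crop (250,400) is the flex shaft. It rises at the jig's right front from (417,-375,77) to (520,-412,320), so I'll keep clear of it. I'm moving to a wrist view over the jig by retracting inwards first.

>>> move_arm --pt "0 0 0.05 0.04 -0.046 0 0.0854" --pt "0 0 0.1 0.08 -0.092 0 0.0854" --pt "0 0 0.175 0.12 -0.138 0 0.0854" --pt "0 0 0.175 0.16 -0.184 0 0.0854" --pt "0 0 0.175 0.194 -0.229 0 0.0854" --pt "0 0 0.175 0.24 -0.2 0 0.05" --pt "0 0 0.175 0.285 -0.165 0 0.05" --pt "0 0 0.175 0.285 -0.165 0 0.05"

```text
clock: 1.1
eef_pos: [453.3, -300.6, 230.8]
tcp_rot: [3.141, -0.001, 0.255]
contact_force: [0.3, -0.4, 0.6]
opening: 0.587
grasp_force: 0.0
```

Run:
```python
from h import *
s=sensors.sense(); print(s['clock'],s['qpos'],s['eef_pos'],s['tcp_rot'],s['qvel'].max())
snap('wrist','w1')
```

```text
1.1 [-5.88445292e-01  2.27282203e-01  1.80852282e+00  3.11754440e-04
  1.10473642e+00  7.27408159e-01] [ 453.3468626  -300.60316392  230.84246414] [ 3.14099281e+00 -9.07097453e-04  2.54803202e-01] 0.07813174828814799
```

View pics/w1.png

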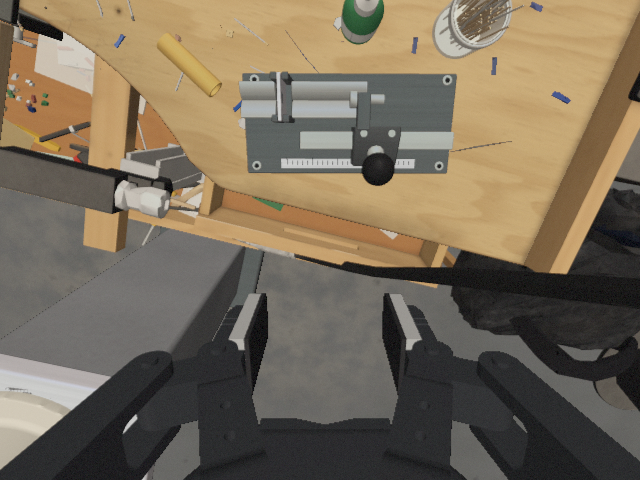

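Wrist view: ball at (378,168), plate near (284,97), long tube from (165,42) to (215,90), bottle at (362,15) and jar at (470,25). The base corners are near (242,73), (457,73), (447,174) and (247,174).

```bash
cat > m.py <<'E'
from h import *
def base(z):
    hsv=cv2.cvtColor(z['im'],cv2.COLOR_RGB2HSV)
    m=((hsv[...,1]<75)&(hsv[...,2]<140)).astype(np.uint8); m[185:]=0; m[:65]=0; m[:,:238]=0; m[:,465:]=0
    m=cv2.morphologyEx(m,cv2.MORPH_CLOSE,np.ones((5,5)))
    c=max(cv2.findContours(m,0,1)[0],key=cv2.contourArea)
    return c[:,0,:].astype(float)
def line(p): return cv2.fitLine(p.astype(np.float32),cv2.DIST_HUBER,0,.01,.01).ravel()
def X(a,b):
    A=np.array([[a[0],-b[0]],[a[1],-b[1]]]); t=np.linalg.solve(A,[b[2]-a[2],b[3]-a[3]]); return a[2:]+t[0]*a[:2]
E
python3 - <<'E'
from m import *
z=load('w1'); p=base(z); x,y=p.T
print(p.min(0),p.max(0))
top=line(p[(y<80)&(x>300)&(x<440)]); bot=line(p[(y>165)&((x<350)&(x>260)|(x>405)&(x<435))])
lf=line(p[(x<255)&(y>130)&(y<165)]); rt=line(p[(x>440)&(y>85)&(y<130)|(x>440)&(y>155)&(y<165)])
C=[X(top,lf),X(top,rt),X(bot,rt),X(bot,lf)]; print(np.round(C,1))
W=np.array([onz(z,*c,10) for c in C]); print(W.round(1),[np.linalg.norm(W[i]-W[(i+1)%4]).round(1) for i in range(4)])
d=W[0]-W[1]+W[3]-W[2]; th=np.arctan2(-d[0],d[1]); o=W.mean(0)[:2]+2*np.array([np.cos(th),np.sin(th)]); print('th',th,'o',o)
np.savez('jig',th=th,o=o)
Rj=np.array([[np.cos(th),-np.sin(th)],[np.sin(th),np.cos(th)]])
g=z['im'].max(2); m=(g<38).astype(np.uint8); m[:145]=0;m[195:]=0;m[:,:350]=0;m[:,405:]=0
c=max(cv2.findContours(m,0,1)[0],key=cv2.contourArea); (u,v),r=cv2.minEnclosingCircle(c); M=cv2.moments(c); print('ball',u,v,r,M['m10']/M['m00'],M['m01']/M['m00'])
b=onz(z,u,v,63.5); print(b, 'jig', Rj.T@(b[:2]-o))
P=cloud(z); print('ball top z',P[int(v)-8:int(v)+3,int(u)-5:int(u)+6,2].max())
hsv=cv2.cvtColor(z['im'],cv2.COLOR_RGB2HSV); m=((hsv[...,1]>150)&(hsv[...,0]>15)&(hsv[...,0]<30)).astype(np.uint8); m[110:]=0;m[:25]=0;m[:,:145]=0;m[:,235:]=0
m=cv2.morphologyEx(m,cv2.MORPH_CLOSE,np.ones((5,5)))
c=max(cv2.findContours(m,0,1)[0],key=cv2.contourArea); rc=cv2.minAreaRect(c); print(rc,cv2.contourArea(c))
bx=cv2.boxPoints(rc); e=np.argsort(np.linalg.norm(bx-bx[0],axis=1)); A=(bx[0]+bx[e[1]])/2; B=(bx[e[2]]+bx[e[3]])/2
wa,wb=onz(z,*A,9),onz(z,*B,9); print('tube',wa,wb,np.linalg.norm(wa-wb),(wa+wb)/2,np.arctan2(*(wa-wb)[[1,0]]))
E
```

```text
[238.  72.] [456. 184.]
[[242.8  74. ]
 [455.9  74. ]
 [445.8 172. ]
 [248.  172. ]]
[[ 553.7 -196.4   10. ]
 [ 603.4 -387.1   10. ]
 [ 516.5 -409.4   10. ]
 [ 466.8 -218.1   10. ]] [np.float64(197.0), np.float64(89.7), np.float64(197.7), np.float64(89.7)]
th 0.25444799339496565 o [ 537.02711661 -302.23707351]
ball 377.77703857421875 168.82786560058594 16.234880447387695 377.71479500891263 168.88547237076648
[ 506.21106067 -333.53917229   63.5       ] jig [-37.70294185 -22.53749915]
ball top z 78.41209193845373
((219.75003051757812, 84.25000762939453), (2.8284268379211426, 2.1213202476501465), 45.0) 2.0
tube [ 540.38959238 -175.94325026    9.        ] [ 539.15379322 -178.03716536    9.        ] 2.4313946651392606 [ 539.7716928  -176.99020781    9.        ] 1.0376243329137484
```

>>> move_arm --pt "0 0 0 0.023 0.013 0.033 0.05" --pt "0 0 0 0.046 0.026 0.066 0.05" --pt "0 0 0 0.046 0.026 0.066 0.05" --pt "0 0 0 0.046 0.026 0.066 0.05"

```text
clock: 1.65
eef_pos: [500.1, -313.9, 165.7]
tcp_rot: [-3.141, 0.001, 0.252]
contact_force: [0.1, -1.1, 0.2]
opening: 0.584
grasp_force: 0.0
```

Run:
```python
from m import *
z=load('w1'); hsv=cv2.cvtColor(z['im'],cv2.COLOR_RGB2HSV)
print([hsv[v,u].tolist() for u,v in((175,50),(190,65),(200,78),(212,88),(150,60),(200,40))])
s=sensors.sense(); print(s['eef_pos'],s['tcp_rot'],s['qvel'].round(3),s['qpos'].round(2))
im,d,p=snap('wrist','w2'); s=sensors.sense(); print(s['eef_pos'])
```

```text
[[21, 128, 204], [21, 126, 204], [21, 135, 197], [22, 130, 200], [19, 104, 186], [18, 109, 191]]
[ 500.05048112 -313.85047106  165.72982354] [-3.14100159e+00  7.59882856e-04  2.52484682e-01] [-0.001 -0.021 -0.008  0.    -0.003  0.   ] [-0.56  0.37  1.77 -0.    1.    0.76]
[ 500.35476825 -314.02661757  166.30714716]
```

View pics/w2.png

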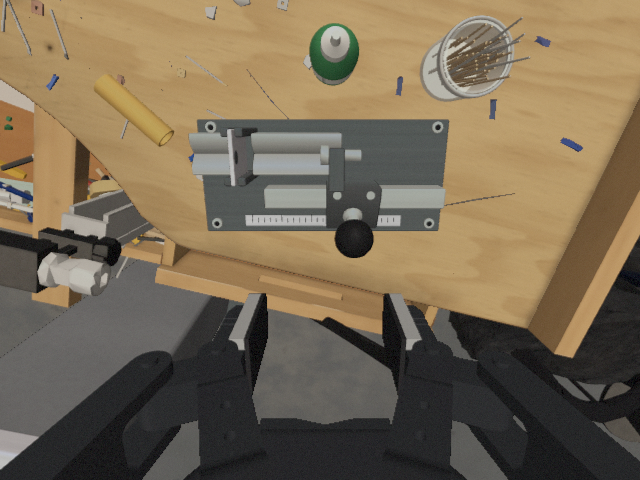

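Second wrist view: ball at (354,238), base corners about (197,121), (448,121), (438,230) and (207,230), plate at (236,157), long tube from (100,85) to (168,137).

Run:
```python
from m import *
z=load('w2'); g=z['im'].max(2); hsv=cv2.cvtColor(z['im'],cv2.COLOR_RGB2HSV)
# edges by row/col profiles on saturation: base is unsaturated
sat=cv2.GaussianBlur(hsv[...,1],(3,3),0)
def col(u,vs): s=(sat[vs[0]:vs[1],u]>70); return vs[0]+np.argmax(s!=s[0])-.5
def row(v,us): s=(sat[v,us[0]:us[1]]>70); return us[0]+np.argmax(s!=s[0])-.5
top=line(np.array([(u,col(u,(105,125))) for u in range(225,425,4)]))
bot=line(np.array([(u,col(u,(222,240))) for u in list(range(245,325,4))+list(range(385,425,4))]))
rt=line(np.array([(row(v,(430,462)),v) for v in list(range(135,180,3))+list(range(210,226,3))]))
lf=line(np.array([(row(v,(188,215)),v) for v in range(185,222,3)]))
C=[X(top,lf),X(top,rt),X(bot,rt),X(bot,lf)]; print(np.round(C,1))
W=np.array([onz(z,*c,10) for c in C]); print(W.round(1),[np.linalg.norm(W[i]-W[(i+1)%4]).round(1) for i in range(4)])
d=W[0]-W[1]+W[3]-W[2]; th=np.arctan2(-d[0],d[1]); o=W.mean(0)[:2]+2*np.array([np.cos(th),np.sin(th)]); print('th',th,'o',o)
Rj=np.array([[np.cos(th),-np.sin(th)],[np.sin(th),np.cos(th)]]); np.savez('jig',th=th,o=o)
m=(g<38).astype(np.uint8); m[:215]=0;m[262:]=0;m[:,:330]=0;m[:,378:]=0
c=max(cv2.findContours(m,0,1)[0],key=cv2.contourArea); (u,v),r=cv2.minEnclosingCircle(c); print('ball px',u,v,r)
b=onz(z,u,v,63.5); print(b,'jig',Rj.T@(b[:2]-o))
for f,(x0,y0,x1,y1) in dict(w1=(150,28,228,100),w2=(88,65,182,152)).items():
    zz=load(f); h=cv2.cvtColor(zz['im'],cv2.COLOR_RGB2HSV)
    m=np.zeros(h.shape[:2],np.uint8); m[y0:y1,x0:x1]=((h[...,0]>=20)&(h[...,1]>115))[y0:y1,x0:x1]
    m=cv2.morphologyEx(cv2.morphologyEx(m,cv2.MORPH_CLOSE,np.ones((5,5))),cv2.MORPH_OPEN,np.ones((3,3)))
    c=max(cv2.findContours(m,0,1)[0],key=cv2.contourArea); rc=cv2.minAreaRect(c)
    bx=cv2.boxPoints(rc); e=np.argsort(np.linalg.norm(bx-bx[0],axis=1)); A=(bx[0]+bx[e[1]])/2; B=(bx[e[2]]+bx[e[3]])/2
    wa,wb=onz(zz,*A,9),onz(zz,*B,9); print('tube',f,rc,wa,wb,np.linalg.norm(wa-wb),(wa+wb)/2,np.arctan2(*(wa-wb)[[1,0]]))
# plate top bright edge check: depth pts z>68
P=cloud(z); q=P[115:190,215:265].reshape(-1,3); q=q[(q[:,2]>66)&(q[:,2]<76)]; print('plate',len(q), (Rj.T@(q[:,:2]-o).T).mean(1) if len(q) else '', q[:,2].mean() if len(q) else '')
q=P[130:180,260:325].reshape(-1,3);print('V z',np.percentile(q[:,2],[50,90,97]))
```

```text
[[195.4 118.5]
 [448.9 118.5]
 [437.8 230.5]
 [207.9 230.5]]
[[ 555.  -194.7   10. ]
 [ 604.6 -387.4   10. ]
 [ 516.  -410.2   10. ]
 [ 466.6 -218.3   10. ]] [np.float64(199.0), np.float64(91.5), np.float64(198.2), np.float64(91.5)]
th 0.25212201760662 o [ 537.48414152 -302.1312578 ]
ball px 353.9170837402344 238.0731658935547 19.215110778808594
[ 506.48398237 -333.43900158   63.5       ] jig [-37.83010926 -22.58467448]
tube w1 ((188.48147583007812, 64.04652404785156), (78.48028564453125, 18.155193328857422), 43.4925651550293) [ 565.06909038 -118.39928587    9.        ] [ 533.27554059 -175.42649535    9.        ] 65.29113591879268 [ 549.17231549 -146.91289061    9.        ] 1.0622014210351796
tube w2 ((132.747802734375, 109.21683502197266), (92.6610107421875, 21.73065185546875), 41.18592834472656) [ 565.00673181 -118.12716672    9.        ] [ 533.32068293 -175.10302311    9.        ] 65.19397138850348 [ 549.16370737 -146.61509491    9.        ] 1.0632580842088528
plate 366 [18.75849514 58.63387977] 69.42120036559115
V z [36.64353228 38.73569569 46.21723432]
```

>>> move_arm --pt "0 0 0 0.0005 0.0205 0.03 0.05" --pt "0 0 0 0.0005 0.0205 0.075 0.05" --pt "0 0 0 0.0005 0.0205 0.105 0.05" --pt "0 0 0 0.0005 0.0205 0.12 0.05" --pt "0 0 0 0.0005 0.0205 0.12 0.05" --pt "0 0 0 0.0005 0.0205 0.12 0.02" --pt "0 0 0 0.0005 0.0205 0.12 0.02" --pt "0 0 0 0.0005 0.0205 0.12 0.02" --grip_force 40

```text
clock: 2.7
eef_pos: [507.7, -334.3, 47.1]
tcp_rot: [3.14, -0.002, 0.253]
contact_force: [-1.4, 0.8, 5.4]
opening: 0.308
grasp_force: 38.9
```

>>> move_arm --pt "-0.087 0 -0.14 0.0001 0.0016 -0.0001 0.02" --pt "-0.175 0 -0.28 0.0004 0.0031 -0.0003 0.02" --pt "-0.262 0 -0.42 0.001 0.0045 -0.0006 0.02" --pt "-0.35 0 -0.56 0.0017 0.0058 -0.0011 0.02" --pt "-0.437 0 -0.7 0.0026 0.007 -0.0016 0.02" --pt "-0.525 0 -0.84 0.0036 0.008 -0.0023 0.02" --pt "-0.612 0 -0.98 0.0048 0.0087 -0.003 0.02" --pt "-0.612 0 -0.98 0.0048 0.0087 -0.003 0.02"

```text
clock: 3.7
eef_pos: [509.5, -341.2, 60.0]
tcp_rot: [2.677, 0.254, 1.196]
contact_force: [-13.6, -2.4, -64.8]
opening: 0.294
grasp_force: 42.1
```

Run:
```python
from h import *
s=sensors.sense(); print(s['qpos'].round(2),s['contact_force'],s['wrist_torque'],s['grasp_force'])
j=np.load('jig.npz'); th=.2525
Rt=R.from_euler('xyz',s['tcp_rot'])
yj=np.array([-np.sin(th),np.cos(th),0])
for d in(-25*yj,): print('tool shift for jig -y 25:',Rt.inv().apply(d))
R0=R.from_euler('xyz',[np.pi,0,.2525]); print((R0.inv()*Rt).as_rotvec())
```

```text
[-0.5   0.44  2.16 -1.29  0.18  1.06] [-13.6443785   -2.40156886 -64.7908961 ] [ 3.69636097  5.25336559 -0.88047372] 42.060298919677734
tool shift for jig -y 25: [-19.58661943  10.84034478  11.1288483 ]
[-0.54750251 -0.0126558  -0.97969931]
```

>>> move_arm --pt "0 0 0 0 0 0 0.035" --pt "0 0 0 0 0 0 0.05" --pt "0 0 0 0 0 -0.02 0.05" --pt "0 0 0 0 0 -0.05 0.05"

```text
clock: 4.2
eef_pos: [504.4, -326.4, 112.7]
tcp_rot: [2.654, 0.255, 1.198]
contact_force: [-0.8, -0.6, 0.3]
opening: 0.582
grasp_force: 0.0
```

Run:
```python
from h import *
s=sensors.sense(); print(s['qpos'].round(3),s['contact_force'],s['eef_pos'],s['tcp_rot'])
# nominal commanded pose: vertical pregrasp * rot
R0=R.from_euler('xyz',[np.pi,0,.2525]); Rc=R0*R.from_rotvec([-.612,0,-.98]); Rt=R.from_euler('xyz',s['tcp_rot'])
print('nominal cmd euler',Rc.as_euler('xyz'),'meas-vs-nominal rv',(Rc.inv()*Rt).as_rotvec())
snap('wrist','w3'); snap('top','t3')
```

```text
[-0.478  0.316  2.173 -0.924  0.218  0.697] [-0.81880649 -0.58777298  0.34452169] [ 504.42773913 -326.38918929  112.66610624] [2.65412073 0.25534291 1.19838534]
nominal cmd euler [2.61448221 0.27128468 1.18905001] meas-vs-nominal rv [ 0.03720757  0.01831401 -0.00013388]
```

```bash
cat > t.py <<'E'
from h import *
TH=.2525; RJ=R.from_euler('z',TH); O=np.array([537.3,-302.2,0]); S=np.array([-.53,0,.848]); R0=RJ*R.from_euler('x',np.pi)
def J(x,y,z): return O+RJ.apply([x,y,z])
def ballpose(phi,by,back=0,depth=18):
    Q=RJ*R.from_rotvec(phi*S)*R.from_euler('x',np.pi); return J(-37.7,by,63.5)+Q.apply([0,0,depth-back]),Q
def vert(p,yaw): return np.array(p,float),R.from_euler('xyz',[np.pi,0,yaw])
def rel(ref,tg):
    (p0,Q0),(p,Q)=ref,tg
    return np.r_[(Q0.inv()*Q).as_rotvec().round(3),(Q0.inv().apply(p-p0)/1000).round(4)].tolist()
def now():
    s=sensors.sense(); return s['eef_pos'],R.from_euler('xyz',s['tcp_rot'])
E
python3 - <<'E'
from t import *
n=now()
for t in((.4,-22.6,60),(.4,-22.6,0),): print(rel(n,ballpose(*t)))
E
```

```text
[0.362, -0.007, 0.642, 0.0026, -0.0069, 0.0077]
[0.362, -0.007, 0.642, 0.0089, -0.0268, 0.0639]
```

>>> move_arm --pt "0.09 -0.002 0.16 0.0005 -0.0015 0.002 0.05" --pt "0.18 -0.004 0.32 0.001 -0.003 0.004 0.05" --pt "0.27 -0.006 0.48 0.002 -0.005 0.006 0.05" --pt "0.362 -0.007 0.642 0.0026 -0.007 0.0077 0.05" --pt "0.362 -0.007 0.642 0.0026 -0.007 0.0077 0.05"

```text
clock: 4.92
eef_pos: [502.9, -327.3, 101.7]
tcp_rot: [2.934, 0.039, 0.589]
contact_force: [-0.7, 0.5, -0.2]
opening: 0.588
grasp_force: 0.0
```

Run:
```python
from t import *
n=now(); print(n[0],sensors.sense()['qpos'].round(3),rel(n,ballpose(.4,-22.6,60)),rel(n,ballpose(.4,-22.6,0)))
im,d,p=snap('wrist','w4')
```

```text
[ 502.90565049 -327.32117886  101.70292863] [-0.506  0.4    1.924 -0.211  0.661  0.629] [-0.001, 0.004, 0.0, 0.0008, -0.0009, -0.0032] [-0.001, 0.004, 0.0, 0.0011, -0.0009, 0.0568]
```

View pics/w4.png

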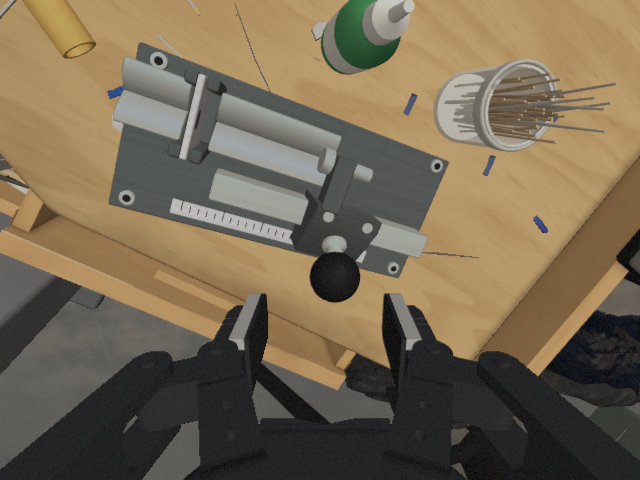

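Ball at (335,277) between the fingers, stop not moved. I'll go down, grip and give it a small test pull.

>>> move_arm --pt "0 0 0 0.0005 -0.0005 0.025 0.05" --pt "0 0 0 0.001 -0.001 0.057 0.05" --pt "0 0 0 0.001 -0.001 0.057 0.05" --pt "0 0 0 0.001 -0.001 0.057 0.02" --pt "0 0 0 0.001 -0.001 0.057 0.02" --pt "0 0 0 0.001 -0.001 0.057 0.02" --pt "0 0 0 0.0 0.0018 0.0576 0.02" --pt "0 0 0 -0.0003 0.0027 0.0578 0.02" --grip_force 40

```text
clock: 5.98
eef_pos: [508.5, -339.0, 46.7]
tcp_rot: [2.935, 0.038, 0.59]
contact_force: [1.5, 1.9, 7.7]
opening: 0.298
grasp_force: 39.5
```

>>> move_arm --pt "0 0 0 -0.0024 0.0068 0.0015 0.02" --pt "0 0 0 -0.0049 0.0135 0.003 0.02" --pt "0 0 0 -0.0073 0.0203 0.0045 0.02" --pt "0 0 0 -0.0073 0.0203 0.0045 0.02" --pt "0 0 0 -0.0073 0.0203 0.0045 0.04" --pt "0 0 0 -0.0073 0.0203 0.0045 0.05" --pt "0 0 0 -0.0073 0.0203 -0.03 0.05" --pt "0 0 0 -0.0073 0.0203 -0.06 0.05"

```text
clock: 6.98
eef_pos: [506.9, -347.1, 108.4]
tcp_rot: [2.939, 0.04, 0.59]
contact_force: [1.0, 0.1, 0.5]
opening: 0.586
grasp_force: 0.0
```

Run:
```python
from t import *
n=now(); print(n[0],sensors.sense()['contact_force'])
z=snap('wrist','w5'); z=load('w5'); g=z['im'].max(2); m=(g<38).astype(np.uint8); m[:220]=0;m[292:]=0;m[:,:255]=0;m[:,380:]=0
for c in cv2.findContours(m,0,1)[0]:
    if cv2.contourArea(c)>300:
        (u,v),r=cv2.minEnclosingCircle(c); b=onz(z,u,v,63.5); print(u,v,r,b,RJ.inv().apply(b-O))
t=np.array([549.2,-146.8,0]); 
for h in(110,5): print(rel(n,vert(t+[0,0,h],1.063)))
```

```text
[ 506.88230819 -347.073464    108.3797297 ] [1.03029787 0.11775342 0.516082  ]
329.6497497558594 268.72210693359375 24.27811622619629 [ 512.6754257  -357.50262336   63.5       ] [-37.65975441 -47.39718038  63.5       ]
[0.189, 0.087, -0.467, 0.1464, -0.1385, -0.036]
[0.189, 0.087, -0.467, 0.1506, -0.1596, 0.0668]
```

>>> move_arm --pt "0 0 0 0 0 -0.045 0.045" --pt "0.06 0.03 -0.15 0.04 -0.035 -0.065 0.045" --pt "0.12 0.06 -0.31 0.08 -0.075 -0.06 0.045" --pt "0.189 0.087 -0.467 0.115 -0.11 -0.05 0.045" --pt "0.189 0.087 -0.467 0.1464 -0.1385 -0.036 0.045" --pt "0.189 0.087 -0.467 0.1464 -0.1385 -0.036 0.045" --pt "0.189 0.087 -0.467 0.1464 -0.1385 -0.036 0.045"

```text
clock: 7.9
eef_pos: [549.7, -147.6, 109.6]
tcp_rot: [3.14, 0.0, 1.063]
contact_force: [-0.1, -0.5, 0.5]
opening: 0.527
grasp_force: 0.0
```

Run:
```python
from t import *
n=now(); print(n[0],n[1].as_euler('xyz'),sensors.sense()['qpos'].round(2))
snap('wrist','w6'); z=load('w6'); h=cv2.cvtColor(z['im'],cv2.COLOR_RGB2HSV)
m=((h[...,0]>=20)&(h[...,0]<28)&(h[...,1]>115)).astype(np.uint8); m=cv2.morphologyEx(m,cv2.MORPH_OPEN,np.ones((5,5)))
c=max(cv2.findContours(m,0,1)[0],key=cv2.contourArea); rc=cv2.minAreaRect(c)
bx=cv2.boxPoints(rc); e=np.argsort(np.linalg.norm(bx-bx[0],axis=1)); A=(bx[0]+bx[e[1]])/2; B=(bx[e[2]]+bx[e[3]])/2
wa,wb=onz(z,*A,9),onz(z,*B,9); t=(wa+wb)/2; a=np.arctan2(*(wa-wb)[[1,0]]);print(rc,wa,wb,np.linalg.norm(wa-wb),t,a)
```

```text
[ 549.65856741 -147.59283693  109.63634346] [3.13994510e+00 2.70816371e-04 1.06341274e+00] [-0.26  0.41  1.86 -0.    0.87  0.24]
((325.4999694824219, 240.5), (14.999998092651367, 84.99998474121094), 0.0) [ 534.5057753  -176.68810416    9.        ] [ 565.27916773 -121.29086962    9.        ] 63.370776203661855 [ 549.89247151 -148.98948689    9.        ] -2.077855531463096
```

View pics/w6.png

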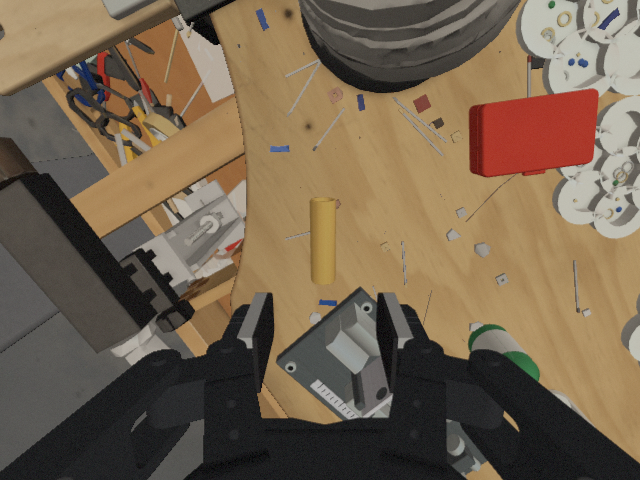

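Tube centred between the fingers at (323,240) and aligned with them, so I'll descend and grip it.

>>> move_arm --pt "0 0 0 0 0 0.05 0.045" --pt "0 0 0 0 0 0.09 0.045" --pt "0 0 0 0 0 0.1045 0.045" --pt "0 0 0 0 0 0.1045 0.045" --pt "0 0 0 0 0 0.1045 0.01" --pt "0 0 0 0 0 0.1045 0.01" --pt "0 0 0 0 0 0.1045 0.01" --pt "0 0 0 0 0 0.1045 0.01" --grip_force 30

```text
clock: 8.95
eef_pos: [551.3, -147.9, 6.8]
tcp_rot: [3.137, -0.001, 1.063]
contact_force: [-1.5, -0.7, 7.6]
opening: 0.193
grasp_force: 30.2
```

>>> move_arm --pt "0 0 0 0 0 -0.03 0.01" --pt "0 0 0 0 0 -0.08 0.01" --pt "0 0 0 0 0 -0.11 0.01" --pt "0 0 0 0 0 -0.11 0.01"

```text
clock: 9.45
eef_pos: [551.9, -147.8, 118.3]
tcp_rot: [3.134, -0.002, 1.063]
contact_force: [0.3, -0.8, -0.3]
opening: 0.189
grasp_force: 29.6
```

Run:
```python
from t import *
n=now(); print(n[0],sensors.sense()['contact_force'],sensors.sense()['qpos'].round(2))
snap('wrist','w7')
for h in(120,60,41): print(rel(n,vert(J(19,22.5,h),TH+np.pi/2)))
cv2.imwrite('pics/c7.png',cv2.imread('pics/w7.png')[230:480,180:460])
```

```text
[ 551.88070981 -147.80881932  118.3466759 ] [ 0.28522272 -0.76724253 -0.25404446] [-0.26  0.4   1.85 -0.    0.88  0.24]
[0.008, 0.001, -0.76, -0.1126, 0.0606, -0.0014]
[0.008, 0.001, -0.76, -0.1127, 0.0602, 0.0586]
[0.008, 0.001, -0.76, -0.1127, 0.06, 0.0776]
```

View pics/c7.png

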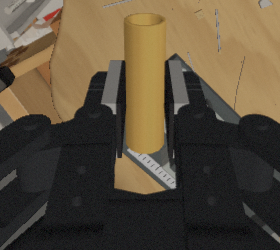

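>>> move_arm --pt "0.002 0 -0.15 -0.02 0.01 -0.002 0.01" --pt "0.003 0 -0.3 -0.045 0.024 -0.002 0.01" --pt "0.005 0 -0.45 -0.075 0.04 -0.002 0.01" --pt "0.006 0 -0.6 -0.1 0.054 -0.0015 0.01" --pt "0.008 0.001 -0.76 -0.1126 0.0606 -0.0015 0.01" --pt "0.008 0.001 -0.76 -0.1126 0.0606 -0.0015 0.01" --pt "0.008 0.001 -0.76 -0.1126 0.0606 -0.0015 0.01"

```text
clock: 10.38
eef_pos: [547.5, -274.4, 115.8]
tcp_rot: [-3.135, -0.004, 1.819]
contact_force: [0.9, -0.5, -0.4]
opening: 0.192
grasp_force: 29.6
```

Run:
```python
from t import *
n=now(); print(n[0],sensors.sense()['contact_force'],sensors.sense()['qpos'].round(2), RJ.inv().apply(n[0]-O))
snap('wrist','w8')
for h in(60,43): print(rel(n,vert(J(19,22.5,h),TH+np.pi/2)))
cv2.imwrite('pics/c8.png',cv2.imread('pics/w8.png')[130:480,140:500])
```

```text
[ 547.47441306 -274.39468712  115.82225325] [ 0.89821161 -0.45843198 -0.41279574] [-0.47  0.46  1.75 -0.    0.93 -0.71] [ 16.79826663  24.38180353 115.82225325]
[-0.006, -0.004, -0.004, -0.0021, 0.0026, 0.0558]
[-0.006, -0.004, -0.004, -0.0022, 0.0027, 0.0728]
```

View pics/c8.png

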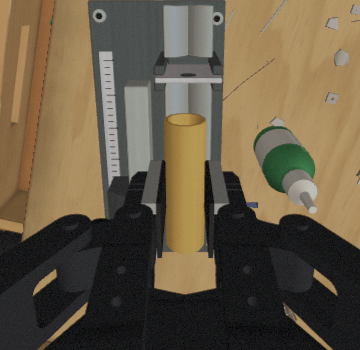

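>>> move_arm --pt "-0.006 -0.004 -0.004 -0.002 0.0026 0.03 0.01" --pt "-0.006 -0.004 -0.004 -0.002 0.0026 0.055 0.01" --pt "-0.006 -0.004 -0.004 -0.002 0.0026 0.068 0.01" --pt "-0.006 -0.004 -0.004 -0.002 0.0026 0.071 0.01" --pt "-0.006 -0.004 -0.004 -0.002 0.0026 0.072 0.01" --pt "-0.006 -0.004 -0.004 -0.002 0.0026 0.072 0.01"

```text
clock: 11.18
eef_pos: [551.2, -276.6, 45.5]
tcp_rot: [3.14, 0.002, 1.827]
contact_force: [-0.4, 0.2, -0.8]
opening: 0.192
grasp_force: 29.6
```

Run:
```python
from t import *
n=now(); s=sensors.sense(); print(s['contact_force'],s['wrist_torque'],s['opening'],RJ.inv().apply(n[0]-O),rel(n,vert(J(19,27.5,42),TH+np.pi/2)))
```

```text
[-0.39778209  0.18479721 -0.79324543] [-0.02223124 -0.00676951 -0.00979388] 0.19205472651533625 [19.85339407 21.29593539 45.50765998] [0.002, 0.002, 0.003, 0.0062, -0.0008, 0.0035]
```

>>> move_arm --pt "0 0 0 0 -0.0005 0.0015 0.01" --pt "0 0 0 0 -0.0005 0.003 0.01" --pt "0 0 0 0 -0.0005 0.004 0.01" --pt "0 0 0 0 -0.0005 0.004 0.01"

```text
clock: 11.68
eef_pos: [550.3, -276.7, 41.8]
tcp_rot: [3.141, 0.002, 1.827]
contact_force: [-3.5, 0.8, 11.6]
opening: 0.195
grasp_force: 30.7
```

Run:
```python
from t import *
n=now(); s=sensors.sense(); print(s['contact_force'],s['wrist_torque'],s['opening'],RJ.inv().apply(n[0]-O))
```

```text
[-3.54663044  0.81235506 11.57124915] [ 0.18657742  0.60277229 -0.01897066] 0.1951012149364814 [18.9630012  21.42890138 41.79937174]
```

>>> move_arm --pt "0 0 0 0 0 -0.001 0.01" --pt "0 0 0 0.002 0 -0.001 0.01" --pt "0 0 0 0.004 0 -0.001 0.01" --pt "0 0 0 0.004 0 -0.001 0.01"

```text
clock: 12.18
eef_pos: [549.0, -272.6, 41.7]
tcp_rot: [3.141, 0.001, 1.827]
contact_force: [-1.3, -1.4, 1.4]
opening: 0.197
grasp_force: 29.8
```

Run:
```python
from t import *
n=now(); s=sensors.sense(); print(RJ.inv().apply(s['contact_force']),s['opening'],RJ.inv().apply(n[0]-O))
snap('wrist','w9'); 
cv2.imwrite('pics/c9.png',cv2.resize(cv2.imread('pics/w9.png')[130:400,220:430],None,fx=2,fy=2))
```

```text
[-1.63365161 -0.98533094  1.40675314] 0.19690685367266755 [18.70567953 25.73070216 41.68236216]
```

View pics/c9.png

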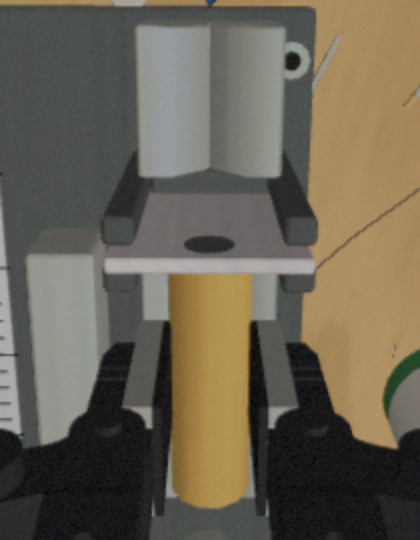

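The tube lies in the groove, close to the plate. I've used up my picture views (one over the ten allowed), so from here I'll go by numbers only.

>>> move_arm --pt "0 0 0 0.001 0 0 0.01" --pt "0 0 0 0.002 0 0 0.01" --pt "0 0 0 0.002 0 0 0.01"

```text
clock: 12.6
eef_pos: [548.6, -270.8, 41.7]
tcp_rot: [3.141, 0.001, 1.827]
contact_force: [-2.0, -3.6, 2.5]
opening: 0.194
grasp_force: 29.8
```

>>> move_arm --pt "0 0 0 0.001 0 0 0.01" --pt "0 0 0 0.0015 0 0 0.01" --pt "0 0 0 0.0015 0 0 0.01"

```text
clock: 12.98
eef_pos: [548.4, -269.9, 41.7]
tcp_rot: [3.141, 0.002, 1.827]
contact_force: [-1.9, -6.3, 1.8]
opening: 0.194
grasp_force: 29.8
```

>>> move_arm --pt "0 0 0 0.001 0 0 0.01" --pt "0 0 0 0.002 0 0 0.01" --pt "0 0 0 0.002 0 0 0.01"

```text
clock: 13.35
eef_pos: [548.6, -269.7, 41.9]
tcp_rot: [3.14, 0.006, 1.828]
contact_force: [-1.1, -15.4, -1.7]
opening: 0.197
grasp_force: 29.5
```

>>> move_arm --pt "0 0 0 -0.002 0 0 0.01" --pt "0 0 0 -0.002 0 0 0.03" --pt "0 0 0 -0.002 0 0 0.04" --pt "0 0 0 -0.002 0 -0.005 0.04" --pt "0 0 0 -0.002 0 -0.035 0.04" --pt "0 0 0 -0.002 0 -0.08 0.04" --pt "0 0 0 -0.002 0 -0.08 0.04"

```text
clock: 14.22
eef_pos: [550.6, -270.1, 125.5]
tcp_rot: [3.136, 0.005, 1.827]
contact_force: [-0.5, -0.5, 0.7]
opening: 0.466
grasp_force: 0.0
```

Run:
```python
from t import *
n=now(); s=sensors.sense(); print(s['contact_force'],s['qpos'].round(2),RJ.inv().apply(n[0]-O))
snap('wrist','w10'); z=load('w10'); h=cv2.cvtColor(z['im'],cv2.COLOR_RGB2HSV); P=cloud(z)
m=((h[...,0]>=20)&(h[...,0]<28)&(h[...,1]>115)).astype(np.uint8); m=cv2.morphologyEx(m,cv2.MORPH_OPEN,np.ones((5,5)))
m2=m.astype(bool)&(P[...,2]>45)&(P[...,2]<60); q=RJ.inv().apply(P[m2]-O); print(m2.sum(),q.min(0),q.max(0),np.percentile(q,[2,50,98],axis=0))
for t in((.5,-47.4,70),(.5,-47.4,0)): print(rel(n,ballpose(*t)))
```

```text
[-0.49320572 -0.52010785  0.69020972] [-0.46  0.45  1.75 -0.    0.93 -0.71] [ 20.90234514  27.80094694 125.53050689]
1217 [16.73920428 -2.29075808 45.11612276] [27.05135427 52.56199695 53.40969813] [[17.33765333 -0.8713806  46.66229152]
 [21.84206267 27.08935772 50.99937592]
 [26.63387886 51.47894095 52.80683451]]
[-0.188, -0.195, 1.141, -0.0617, -0.0618, 0.0118]
[-0.188, -0.195, 1.141, -0.0791, -0.0584, 0.0795]
```

Run:
```python
from t import *
n=now()
t=ballpose(.65,-47.4,60); print(rel(n,t))
print(rel(t,ballpose(.65,-47.4,0)))
print('push 18,+y',rel(t,ballpose(.65,-29.4,60)))
```

```text
[-0.246, -0.25, 1.007, -0.0623, -0.0617, 0.0205]
[0.0, 0.0, 0.0, -0.0, -0.0, 0.06]
push 18,+y [0.0, 0.0, 0.0, 0.0092, -0.0143, -0.0058]
```

>>> move_arm --pt "-0.04 -0.04 0.16 -0.01 -0.01 -0.005 0.05" --pt "-0.08 -0.08 0.32 -0.02 -0.02 -0.005 0.05" --pt "-0.12 -0.12 0.48 -0.03 -0.03 0 0.05" --pt "-0.16 -0.16 0.64 -0.04 -0.04 0.005 0.05" --pt "-0.2 -0.2 0.8 -0.05 -0.05 0.01 0.05" --pt "-0.246 -0.25 1.007 -0.0623 -0.0617 0.0205 0.05" --pt "-0.246 -0.25 1.007 -0.0623 -0.0617 0.0205 0.05" --pt "-0.246 -0.25 1.007 -0.0623 -0.0617 0.0205 0.05"

```text
clock: 15.28
eef_pos: [503.5, -344.4, 99.9]
tcp_rot: [2.819, 0.093, 0.796]
contact_force: [0.4, 0.6, -0.2]
opening: 0.587
grasp_force: 0.0
```

Run:
```python
from t import *
n=now(); print(sensors.sense()['qpos'].round(2),n[0],rel(n,ballpose(.65,-47.4,60)),rel(n,ballpose(.65,-47.4,0)))
snap('wrist','w11'); z=load('w11'); g=z['im'].max(2); m=(g<38).astype(np.uint8); m[:200]=0;m[310:]=0;m[:,:270]=0;m[:,375:]=0
for c in cv2.findContours(m,0,1)[0]:
    if cv2.contourArea(c)>300:
        (u,v),r=cv2.minEnclosingCircle(c); b=onz(z,u,v,63.5); print(u,v,r,b,RJ.inv().apply(b-O))
```

```text
[-0.51  0.38  2.   -0.36  0.5   0.55] [ 503.46202483 -344.38001725   99.92425026] [-0.005, 0.001, 0.002, 0.0004, 0.0031, -0.0024] [-0.005, 0.001, 0.002, 0.0005, 0.0035, 0.0576]
330.84210205078125 274.1052551269531 25.23967933654785 [ 512.47770601 -357.4088727    63.5       ] [-37.82778328 -47.25700706  63.5       ]
```

>>> move_arm --pt "0 0 0 0.0005 0.0035 0.03 0.05" --pt "0 0 0 0.0005 0.0035 0.0575 0.05" --pt "0 0 0 0.0005 0.0035 0.0575 0.05" --pt "0 0 0 0.0005 0.0035 0.0575 0.02" --pt "0 0 0 0.0005 0.0035 0.0575 0.02" --pt "0 0 0 0.0005 0.0035 0.0575 0.02" --grip_force 40

```text
clock: 16.08
eef_pos: [516.3, -363.4, 48.7]
tcp_rot: [2.817, 0.093, 0.794]
contact_force: [-3.5, 1.5, 2.3]
opening: 0.296
grasp_force: 39.7
```

>>> move_arm --pt "0 0 0 0.0031 -0.0048 -0.0019 0.02" --pt "0 0 0 0.0061 -0.0095 -0.0039 0.02" --pt "0 0 0 0.0092 -0.0143 -0.0058 0.02" --pt "0 0 0 0.0092 -0.0143 -0.0058 0.02"

```text
clock: 16.58
eef_pos: [511.8, -345.7, 48.7]
tcp_rot: [2.817, 0.093, 0.795]
contact_force: [-5.1, 0.5, 5.4]
opening: 0.3
grasp_force: 40.0
```

Run:
```python
from t import *
n=now(); s=sensors.sense(); print(RJ.inv().apply(s['contact_force']),s['opening'],RJ.inv().apply(n[0]+n[1].apply([0,0,-18])-O))
```

```text
[-4.83700732  1.79759694  5.40287602] 0.29979151227341516 [-37.13591381 -29.96743299  65.64242896]
```

>>> move_arm --pt "0 0 0 0.0005 -0.0008 -0.0003 0.02" --pt "0 0 0 0.001 -0.0016 -0.0006 0.02" --pt "0 0 0 0.0013 -0.002 -0.0008 0.02" --pt "0 0 0 0.0013 -0.002 -0.0008 0.02"

```text
clock: 17.08
eef_pos: [511.3, -343.7, 48.7]
tcp_rot: [2.816, 0.093, 0.794]
contact_force: [-4.9, -2.1, 4.6]
opening: 0.302
grasp_force: 39.9
```

>>> move_arm --pt "0 0 0 0.0005 -0.0008 -0.0003 0.02" --pt "0 0 0 0.0005 -0.0008 -0.0003 0.02"

```text
clock: 17.32
eef_pos: [511.1, -342.7, 48.7]
tcp_rot: [2.816, 0.093, 0.794]
contact_force: [-5.6, -2.2, 4.4]
opening: 0.299
grasp_force: 39.9
```

>>> move_arm --pt "0 0 0 0.0005 -0.0008 -0.0003 0.02" --pt "0 0 0 0.0005 -0.0008 -0.0003 0.02"

```text
clock: 17.58
eef_pos: [510.8, -341.8, 48.7]
tcp_rot: [2.816, 0.093, 0.794]
contact_force: [-4.7, -2.8, 4.6]
opening: 0.297
grasp_force: 39.9
```

Run:
```python
from t import *
n=now(); s=sensors.sense(); print(RJ.inv().apply(s['contact_force']),s['opening'],RJ.inv().apply(n[0]+n[1].apply([0,0,-18])-O))
```

```text
[-5.2419057  -1.51998177  4.62931796] 0.29735982967804375 [-37.11642366 -25.9666476   65.64209995]
```

>>> move_arm --pt "0 0 0 0.0005 -0.0008 -0.0003 0.02" --pt "0 0 0 0.0005 -0.0008 -0.0003 0.02"

```text
clock: 17.82
eef_pos: [510.6, -340.9, 48.7]
tcp_rot: [2.816, 0.093, 0.794]
contact_force: [-5.1, -1.8, 4.7]
opening: 0.301
grasp_force: 39.9
```

>>> move_arm --pt "0 0 0 0.0005 -0.0008 -0.0003 0.02" --pt "0 0 0 0.0005 -0.0008 -0.0003 0.02"

```text
clock: 18.08
eef_pos: [510.6, -340.6, 48.7]
tcp_rot: [2.815, 0.094, 0.794]
contact_force: [-4.4, -8.5, 1.0]
opening: 0.302
grasp_force: 39.6
```

Run:
```python
from t import *
r=ballpose(.65,-26,0,16)
for p in np.linspace(.65,-.2,7)[1:]: print(rel(r,ballpose(p,-26,0,16)))
```

```text
[0.075, -0.0, 0.12, 0.0001, -0.0012, -0.0]
[0.15, -0.0, 0.24, 0.0003, -0.0024, -0.0002]
[0.225, -0.0, 0.36, 0.0006, -0.0035, -0.0004]
[0.3, -0.0, 0.481, 0.0011, -0.0046, -0.0007]
[0.375, -0.0, 0.601, 0.0017, -0.0055, -0.0011]
[0.451, -0.0, 0.721, 0.0024, -0.0064, -0.0015]
```

>>> move_arm --pt "0.075 0 0.12 0.0001 -0.0012 0 0.02" --pt "0.15 0 0.24 0.0003 -0.0024 -0.0002 0.02" --pt "0.225 0 0.36 0.0006 -0.0035 -0.0004 0.02" --pt "0.3 0 0.481 0.0011 -0.0046 -0.0007 0.02" --pt "0.375 0 0.601 0.0017 -0.0055 -0.0011 0.02" --pt "0.451 0 0.721 0.0024 -0.0064 -0.0015 0.02" --pt "0.451 0 0.721 0.0024 -0.0064 -0.0015 0.02"

```text
clock: 18.95
eef_pos: [508.1, -335.6, 48.0]
tcp_rot: [-3.036, 0.011, 0.081]
contact_force: [-3.2, -4.9, 5.8]
opening: 0.301
grasp_force: 41.1
```

Run:
```python
from t import *
n=now(); s=sensors.sense(); print(RJ.inv().apply(s['contact_force']),s['wrist_torque'],s['opening'],RJ.inv().apply(n[0]+n[1].apply([0,0,-16])-O),s['qpos'].round(2))
print((R0.inv()*n[1]).as_rotvec())
```

```text
[-4.36733536 -3.95242561  5.84473709] [-0.86592875  0.5961237  -0.02591834] 0.3011329417554974 [-36.74651007 -26.78092604  63.87163988] [-0.63  0.58  1.74  0.09  0.9   0.8 ]
[ 0.10642769 -0.00161874  0.17205014]
```

Run:
```python
from t import *
r=ballpose(-.2,-26,0,16)
for p in np.linspace(-.2,.65,7)[1:]: print(rel(r,ballpose(p,-26,0,16)))
```

```text
[-0.075, 0.0, -0.12, 0.0001, 0.0012, -0.0]
[-0.15, 0.0, -0.24, 0.0003, 0.0024, -0.0002]
[-0.225, 0.0, -0.36, 0.0006, 0.0035, -0.0004]
[-0.3, 0.0, -0.481, 0.0011, 0.0046, -0.0007]
[-0.375, 0.0, -0.601, 0.0017, 0.0055, -0.0011]
[-0.451, 0.0, -0.721, 0.0024, 0.0064, -0.0015]
```

>>> move_arm --pt "0 0 0 0 0 0 0.05" --pt "0 0 0 0 0 0 0.05" --pt "-0.075 0 -0.12 0.0001 0.0012 0 0.05" --pt "-0.15 0 -0.24 0.0003 0.0024 -0.0002 0.05" --pt "-0.225 0 -0.36 0.0006 0.0035 -0.0004 0.05" --pt "-0.3 0 -0.481 0.0011 0.0046 -0.0007 0.05" --pt "-0.375 0 -0.601 0.0017 0.0055 -0.0011 0.05" --pt "-0.451 0 -0.721 0.0024 0.0064 -0.0015 0.05"

```text
clock: 19.95
eef_pos: [511.0, -339.1, 48.3]
tcp_rot: [2.814, 0.093, 0.799]
contact_force: [0.1, -0.3, -0.2]
opening: 0.586
grasp_force: 0.0
```

>>> move_arm --pt "0 0 0 0 0 0 0.05" --pt "0 0 0 0 0 0 0.02" --pt "0 0 0 0 0 0 0.02" --pt "0 0 0 0 0 0 0.02" --grip_force 50

```text
clock: 20.45
eef_pos: [511.2, -340.4, 48.6]
tcp_rot: [2.816, 0.092, 0.793]
contact_force: [-0.6, 1.8, 6.8]
opening: 0.298
grasp_force: 48.7
```

>>> move_arm --pt "0.075 0 0.12 0.0001 -0.0012 0 0.02" --pt "0.15 0 0.24 0.0003 -0.0024 -0.0002 0.02" --pt "0.225 0 0.36 0.0006 -0.0035 -0.0004 0.02" --pt "0.3 0 0.481 0.0011 -0.0046 -0.0007 0.02" --pt "0.375 0 0.601 0.0017 -0.0055 -0.0011 0.02" --pt "0.451 0 0.721 0.0024 -0.0064 -0.0015 0.02" --pt "0.451 0 0.721 0.0024 -0.0064 -0.0015 0.02"

```text
clock: 21.32
eef_pos: [509.1, -336.0, 48.1]
tcp_rot: [-3.035, 0.009, 0.08]
contact_force: [1.3, -4.3, 6.3]
opening: 0.296
grasp_force: 50.3
```

Run:
```python
from t import *
n=now(); s=sensors.sense(); print(RJ.inv().apply(s['contact_force']),s['wrist_torque'],s['opening'],RJ.inv().apply(n[0]+n[1].apply([0,0,-16])-O),s['qpos'].round(2))
print((R0.inv()*n[1]).as_rotvec())
```

```text
[ 0.2286423  -4.45111597  6.28962202] [-0.61801115 -0.16307751 -0.01364314] 0.296467690382023 [-35.87278443 -27.36968972  63.98554805] [-0.63  0.58  1.74  0.1   0.9   0.8 ]
[0.10690463 0.00046215 0.17268355]
```

>>> move_arm --pt "0 0 0 0 0 0 0.05" --pt "0 0 0 0 0 0 0.05" --pt "0 0 0 0 0 -0.03 0.05" --pt "0 0 0 0 0 -0.06 0.05" --pt "0.1 0 0 0 -0.01 -0.075 0.05" --pt "0.1 0 0 0 -0.01 -0.075 0.05" --pt "0.1 0 0 0 -0.01 -0.075 0.05"

```text
clock: 22.2
eef_pos: [507.5, -331.3, 121.7]
tcp_rot: [-2.935, 0.013, 0.083]
contact_force: [-0.7, 0.4, -0.0]
opening: 0.586
grasp_force: 0.0
```

Run:
```python
from t import *
n=now(); s=sensors.sense(); print(n[0],s['tcp_rot'],s['contact_force'])
snap('wrist','w12'); z=load('w12'); P=cloud(z); h=cv2.cvtColor(z['im'],cv2.COLOR_RGB2HSV)
g=z['im'].max(2); m=(g<38).astype(np.uint8)
for c in cv2.findContours(m,0,1)[0]:
    if 700<cv2.contourArea(c)<5000:
        (u,v),r=cv2.minEnclosingCircle(c); b=onz(z,u,v,63.5); print(u,v,r,cv2.contourArea(c),RJ.inv().apply(b-O))
Q=RJ.inv().apply((P-O).reshape(-1,3)).reshape(P.shape)
m=(h[...,0]>=19)&(h[...,0]<29)&(h[...,1]>105)&(Q[...,2]>42)&(Q[...,2]<58)&(np.abs(Q[...,0]-19)<15)&(np.abs(Q[...,1]-25)<50)
q=Q[m]; print(m.sum(),np.percentile(q,[1,50,99],axis=0))
# tube ends along the axis, by ray onto z=50 plane along the middle strip
vv,uu=np.where(m); 
k=np.array([RJ.inv().apply(onz(z,u,v,53)-O) for u,v in zip(uu,vv)]); k=k[np.abs(k[:,0]-19)<3]; print('tube y',k[:,1].min(),k[:,1].max())
# stop arm/face: points z 50-60 at x~19 beyond the tube end
a=Q[(np.abs(Q[...,0]-19)<4)&(Q[...,2]>46)&(Q[...,2]<56)&(Q[...,1]<-1)&(Q[...,1]>-40)]; print('face pts',len(a),a[:,1].max(),np.percentile(a,[5,50,95],axis=0))
```

```text
[ 507.49159519 -331.30323364  121.73026422] [-2.93491911  0.01328327  0.08342869] [-0.66078554  0.3500338  -0.01876003]
226.5 464.0 45.069488525390625 1093.0 [-199.54482067  101.86592849   63.5       ]
363.5 454.0 107.44892120361328 1947.5 [-182.44090832  -11.40927804   63.5       ]
537.5 420.5 84.87942504882812 3979.0 [-149.5278304 -123.1025568   63.5      ]
110.5 418.5 85.56002044677734 4147.5 [-157.09857566  198.28987889   63.5       ]
600.0 363.5 42.74644470214844 808.5 [-109.18566434 -154.62439019   63.5       ]
391.0 346.5 52.84184265136719 1614.0 [-94.75076534 -40.91893863  63.5       ]
258.0 343.0 49.49757385253906 1068.5 [-89.28408629  48.06044858  63.5       ]
49.5 287.0 50.14239501953125 1256.0 [-35.88672609 204.54168981  63.5       ]
105.0 286.5 36.0174560546875 722.5 [-39.13250054 155.06856545  63.5       ]
355.79998779296875 263.5 23.547718048095703 1605.0 [-37.68715189 -26.9659383   63.5       ]
23.5 33.5 40.920753479003906 1697.0 [122.59756988 146.50341381  63.5       ]
2442 [[10.58135045 -2.27838615 44.36851503]
 [19.95586006 25.55208238 50.53155128]
 [27.45389589 56.53929771 52.73050258]]
tube y -3.230892617734344 56.35814706595675
face pts 698 -1.0014241798963153 [[ 15.44595555 -30.80660973  47.34013995]
 [ 19.0825894  -17.83680593  50.09702508]
 [ 22.53329963  -2.38584517  54.39738543]]
```

Run:
```python
from t import *
z=load('w12'); T=np.linalg.inv(z['T']); K=z['K']; im=z['im']; d=z['d']
def px(p): c=T[:3,:3]@p+T[:3,3]; q=K@c; return q[:2]/q[2]
for x in(17,19,21):
  print(x)
  for y in np.arange(2,-9,-.6):
    u,v=px(J(x,y,52)); iu,iv=int(round(u)),int(round(v)); print('%.1f (%d,%d) %s %.0f'%(y,iu,iv,im[iv,iu].tolist(),RJ.inv().apply(cloud(z)[iv,iu]-O)[2]),end=' | ')
  print()
print('camera jig',RJ.inv().apply(z['T'][:3,3]-O), 'px/mm', np.linalg.norm(px(J(19,-2,52))-px(J(19,-12,52)))/10)
```

```text
17
2.0 (297,175) [180, 147, 80] 52 | 1.4 (298,175) [178, 145, 78] 51 | 0.8 (299,175) [177, 144, 78] 51 | 0.2 (300,175) [178, 145, 77] 52 | -0.4 (301,175) [179, 145, 79] 52 | -1.0 (302,175) [178, 145, 80] 51 | -1.6 (303,174) [180, 146, 80] 52 | -2.2 (304,174) [166, 135, 72] 52 | -2.8 (305,174) [151, 123, 66] 51 | -3.4 (306,174) [183, 157, 91] 36 | -4.0 (307,174) [148, 139, 123] 49 | -4.6 (308,174) [138, 136, 130] 49 | -5.2 (309,174) [140, 139, 131] 50 | -5.8 (310,173) [146, 146, 138] 49 | -6.4 (311,173) [148, 148, 140] 50 | -7.0 (312,173) [149, 148, 141] 50 | -7.6 (313,173) [148, 148, 141] 49 | -8.2 (314,173) [146, 149, 141] 49 | -8.8 (314,173) [146, 149, 141] 49 | 
19
2.0 (297,172) [183, 153, 85] 51 | 1.4 (297,172) [183, 153, 85] 51 | 0.8 (298,172) [186, 155, 89] 52 | 0.2 (299,172) [183, 152, 84] 51 | -0.4 (300,171) [184, 154, 88] 52 | -1.0 (301,171) [184, 155, 86] 53 | -1.6 (302,171) [182, 152, 83] 52 | -2.2 (303,171) [184, 154, 85] 52 | -2.8 (304,171) [132, 103, 53] 51 | -3.4 (305,171) [179, 151, 82] 36 | -4.0 (306,171) [170, 159, 132] 50 | -4.6 (307,170) [159, 160, 154] 51 | -5.2 
[... 297 characters left out ...]
) [186, 159, 89] 52 | 0.8 (298,168) [186, 158, 89] 51 | 0.2 (299,168) [185, 155, 86] 51 | -0.4 (300,168) [186, 157, 89] 51 | -1.0 (301,168) [185, 157, 89] 50 | -1.6 (302,168) [184, 156, 87] 53 | -2.2 (303,168) [164, 134, 70] 51 | -2.8 (304,167) [157, 126, 68] 36 | -3.4 (305,167) [167, 143, 93] 35 | -4.0 (305,167) [167, 143, 93] 35 | -4.6 (306,167) [164, 165, 158] 50 | -5.2 (307,167) [162, 168, 162] 50 | -5.8 (308,167) [164, 169, 165] 50 | -6.4 (309,167) [163, 168, 164] 50 | -7.0 (310,166) [159, 166, 164] 49 | -7.6 (311,166) [160, 166, 164] 49 | -8.2 (312,166) [159, 165, 162] 50 | -8.8 (313,166) [153, 159, 157] 50 | 
camera jig [ 37.42502728 -62.57923025 259.62208192] px/mm 1.6410049492583187
```

The profile shows about one pixel of gap (0.6 mm or so) between the tube and the stop face. The stop must have eased back while I tightened. I'll loosen it, push up again and tighten with a slight push bias.

Run:
```python
from t import *
n=now(); print(rel(n,ballpose(-.2,-27,30,16)),rel(n,ballpose(-.2,-27,0,16)))
```

```text
[-0.102, 0.005, -0.0, 0.0003, 0.0171, 0.0416] [-0.102, 0.005, -0.0, 0.0004, 0.0201, 0.0715]
```

>>> move_arm --pt "-0.102 0.005 0 0.0003 0.014 0.02 0.05" --pt "-0.102 0.005 0 0.0003 0.0171 0.0416 0.05" --pt "-0.102 0.005 0 0.0004 0.02 0.0715 0.05" --pt "-0.102 0.005 0 0.0004 0.02 0.0715 0.05" --pt "-0.102 0.005 0 0.0004 0.02 0.0715 0.02" --pt "-0.102 0.005 0 0.0004 0.02 0.0715 0.02" --pt "-0.102 0.005 0 0.0004 0.02 0.0715 0.02" --grip_force 50

```text
clock: 23.12
eef_pos: [508.5, -336.8, 49.7]
tcp_rot: [-3.037, 0.006, 0.082]
contact_force: [0.1, 1.8, 4.2]
opening: 0.293
grasp_force: 49.2
```

>>> move_arm --pt "-0.075 0 -0.12 0.0001 0.0012 0 0.02" --pt "-0.15 0 -0.24 0.0003 0.0024 -0.0002 0.02" --pt "-0.225 0 -0.36 0.0006 0.0035 -0.0004 0.02" --pt "-0.3 0 -0.481 0.0011 0.0046 -0.0007 0.02" --pt "-0.375 0 -0.601 0.0017 0.0055 -0.0011 0.02" --pt "-0.451 0 -0.721 0.0024 0.0064 -0.0015 0.02" --pt "-0.451 0 -0.721 0.0024 0.0064 -0.0015 0.02"

```text
clock: 24.0
eef_pos: [510.9, -342.5, 50.3]
tcp_rot: [2.81, 0.091, 0.796]
contact_force: [-1.2, 4.3, 4.1]
opening: 0.295
grasp_force: 50.0
```

>>> move_arm --pt "0 0 0 0 0 0 0.05" --pt "0 0 0 0 0 0 0.05" --pt "0.075 0 0.12 0.0001 -0.0012 0 0.05" --pt "0.15 0 0.24 0.0003 -0.0024 -0.0002 0.05" --pt "0.225 0 0.36 0.0006 -0.0035 -0.0004 0.05" --pt "0.3 0 0.481 0.0011 -0.0046 -0.0007 0.05" --pt "0.375 0 0.601 0.0017 -0.0055 -0.0011 0.05" --pt "0.451 0 0.721 0.0024 -0.0064 -0.0015 0.05"

```text
clock: 25.0
eef_pos: [508.4, -336.8, 48.8]
tcp_rot: [-3.034, 0.007, 0.078]
contact_force: [0.4, -0.2, 0.0]
opening: 0.582
grasp_force: 0.0
```

>>> move_arm --pt "0 0 0 0 0 0 0.05" --pt "0 0 0 0 0 0 0.02" --pt "0 0 0 0 0 0 0.02" --pt "0 0 0 0 0 0 0.02"

```text
clock: 25.5
eef_pos: [507.6, -336.3, 48.8]
tcp_rot: [-3.037, 0.007, 0.084]
contact_force: [-3.0, -2.4, 1.2]
opening: 0.296
grasp_force: 49.0
```

>>> move_arm --pt "-0.075 0 -0.12 0.0001 0.0012 0 0.02" --pt "-0.15 0 -0.24 0.0003 0.0024 -0.0002 0.02" --pt "-0.225 0 -0.36 0.0006 0.0035 -0.0004 0.02" --pt "-0.3 0 -0.481 0.0011 0.0046 -0.0007 0.02" --pt "-0.375 0 -0.601 0.0017 0.0055 -0.0011 0.02" --pt "-0.451 0 -0.721 0.0024 0.0064 -0.0015 0.02" --pt "-0.451 0 -0.721 0.0024 0.0064 -0.0015 0.02"

```text
clock: 26.38
eef_pos: [510.1, -341.6, 49.4]
tcp_rot: [2.812, 0.091, 0.797]
contact_force: [-2.3, 0.3, 2.2]
opening: 0.299
grasp_force: 49.6
```

Run:
```python
from t import *
n=now(); s=sensors.sense(); print(RJ.inv().apply(s['contact_force']),s['opening'],RJ.inv().apply(n[0]+n[1].apply([0,0,-16])-O),s['qpos'].round(2))
r=ballpose(.65,-26,0,16)
for p,b in zip(np.linspace(.65,-.2,7)[1:],(1,2,3,3,3,3)): print(rel(r,ballpose(p,-26+b,0,16)))
```

```text
[-2.12129904  0.84026896  2.16305293] 0.2990472481516493 [-37.69347376 -26.21425357  64.51628462] [-0.5   0.47  2.02 -0.46  0.4   0.67]
[0.075, -0.0, 0.12, 0.0006, -0.002, -0.0004]
[0.15, -0.0, 0.24, 0.0013, -0.004, -0.0008]
[0.225, -0.0, 0.36, 0.0022, -0.0059, -0.0014]
[0.3, -0.0, 0.481, 0.0027, -0.0069, -0.0017]
[0.375, -0.0, 0.601, 0.0033, -0.0079, -0.002]
[0.451, -0.0, 0.721, 0.004, -0.0088, -0.0025]
```

>>> move_arm --pt "0 0 0 0.0005 -0.0008 -0.0003 0.02" --pt "0 0 0 0.0008 -0.0012 -0.0005 0.02" --pt "0 0 0 0.0008 -0.0012 -0.0005 0.02"

```text
clock: 26.75
eef_pos: [510.1, -341.6, 49.4]
tcp_rot: [2.813, 0.091, 0.793]
contact_force: [-4.6, -1.3, 3.5]
opening: 0.293
grasp_force: 49.6
```

>>> move_arm --pt "0 0 0 0.0005 -0.0008 -0.0003 0.02" --pt "0 0 0 0.0005 -0.0008 -0.0003 0.02"

```text
clock: 27.0
eef_pos: [510.0, -341.1, 49.5]
tcp_rot: [2.812, 0.091, 0.792]
contact_force: [-5.0, -5.1, 1.7]
opening: 0.295
grasp_force: 49.4
```

>>> move_arm --pt "0 0 0 0.0005 -0.0008 -0.0003 0.02" --pt "0 0 0 0.0008 -0.0012 -0.0005 0.02" --pt "0 0 0 0.0008 -0.0012 -0.0005 0.02"

```text
clock: 27.38
eef_pos: [510.1, -340.7, 49.6]
tcp_rot: [2.811, 0.091, 0.792]
contact_force: [-1.7, -14.6, -4.4]
opening: 0.295
grasp_force: 49.7
```

>>> move_arm --pt "0.075 0 0.12 0.0005 -0.0018 -0.0003 0.02" --pt "0.15 0 0.24 0.001 -0.0036 -0.0007 0.02" --pt "0.225 0 0.36 0.0016 -0.0051 -0.001 0.02" --pt "0.3 0 0.481 0.0021 -0.0061 -0.0013 0.02" --pt "0.375 0 0.601 0.0027 -0.0071 -0.0016 0.02"

```text
clock: 28.0
eef_pos: [507.8, -336.3, 48.9]
tcp_rot: [-3.116, -0.003, 0.199]
contact_force: [-5.4, -22.8, -8.2]
opening: 0.297
grasp_force: 51.9
```

Run:
```python
from t import *
n=now(); s=sensors.sense(); print(RJ.inv().apply(s['contact_force']),s['opening'],RJ.inv().apply(n[0]+n[1].apply([0,0,-16])-O))
```

```text
[-10.97637995 -20.72994974  -8.18195273] 0.2966133793859346 [-37.12631254 -26.05255465  64.90657182]
```

>>> move_arm --pt "0.076 0 0.12 0.0005 -0.0009 -0.0003 0.02" --pt "0.076 0 0.12 0.0005 -0.0009 -0.0003 0.02" --pt "0.076 0 0.12 0.0005 -0.0009 -0.0003 0.05" --pt "0.076 0 0.12 0.0005 -0.0009 -0.0003 0.05"

```text
clock: 28.5
eef_pos: [507.2, -330.9, 48.6]
tcp_rot: [-3.036, 0.006, 0.082]
contact_force: [-0.4, -0.4, -0.3]
opening: 0.587
grasp_force: 0.0
```

>>> move_arm --pt "0 0 0 0.0005 0.005 0 0.05" --pt "-0.075 0 -0.12 0.0006 0.0062 0 0.05" --pt "-0.15 0 -0.24 0.0008 0.0074 -0.0002 0.05" --pt "-0.225 0 -0.36 0.0011 0.0085 -0.0004 0.05" --pt "-0.3 0 -0.481 0.0016 0.0096 -0.0007 0.05" --pt "-0.375 0 -0.601 0.0022 0.0105 -0.0011 0.05" --pt "-0.451 0 -0.721 0.0029 0.0114 -0.0015 0.05" --pt "-0.451 0 -0.721 0.0029 0.0114 -0.0015 0.05"

```text
clock: 29.5
eef_pos: [509.9, -341.2, 48.6]
tcp_rot: [2.814, 0.091, 0.794]
contact_force: [0.3, -1.3, -1.0]
opening: 0.591
grasp_force: 0.0
```

>>> move_arm --pt "0 0 0 0 0 0 0.02" --pt "0 0 0 0 0 0 0.02" --pt "0 0 0 0 0 0 0.02"

```text
clock: 29.88
eef_pos: [510.5, -342.8, 49.2]
tcp_rot: [2.813, 0.09, 0.791]
contact_force: [-4.6, 0.2, 5.3]
opening: 0.295
grasp_force: 48.8
```

>>> move_arm --pt "0.075 0 0.12 0.0001 -0.0012 0 0.02" --pt "0.15 0 0.24 0.0003 -0.0024 -0.0002 0.02" --pt "0.225 0 0.36 0.0006 -0.0035 -0.0004 0.02" --pt "0.3 0 0.481 0.0011 -0.0046 -0.0007 0.02" --pt "0.375 0 0.601 0.0017 -0.0055 -0.0011 0.02" --pt "0.451 0 0.721 0.0024 -0.0064 -0.0015 0.02" --pt "0.451 0 0.721 0.0024 -0.0064 -0.0015 0.02"

```text
clock: 30.75
eef_pos: [508.2, -337.7, 48.6]
tcp_rot: [-3.036, 0.006, 0.08]
contact_force: [-4.3, -3.8, 5.6]
opening: 0.295
grasp_force: 49.9
```

>>> move_arm --pt "0 0 0 0 0 0 0.05" --pt "0 0 0 0 0 0 0.05" --pt "0 0 0 0 0 -0.03 0.05" --pt "0 0 0 0 0 -0.06 0.05" --pt "0.1 0 0 0 -0.01 -0.075 0.05" --pt "0.1 0 0 0 -0.01 -0.075 0.05" --pt "0.1 0 0 0 -0.01 -0.075 0.05"

```text
clock: 31.62
eef_pos: [507.6, -333.7, 122.8]
tcp_rot: [-2.937, 0.008, 0.083]
contact_force: [-0.5, 0.3, -0.4]
opening: 0.582
grasp_force: 0.0
```

Run:
```python
from t import *
print(sensors.sense()['contact_force'])
snap('wrist','w13'); z=load('w13'); T=np.linalg.inv(z['T']); K=z['K']; im=z['im']; C=cloud(z)
def px(p): c=T[:3,:3]@p+T[:3,3]; q=K@c; return q[:2]/q[2]
for x in(17,19,21):
  print(x)
  for y in np.arange(-1,-6,-.6):
    u,v=px(J(x,y,52)); iu,iv=int(round(u)),int(round(v)); print('%.1f %s %.0f'%(y,im[iv,iu].tolist(),C[iv,iu][2]),end=' | ')
  print()
g=im.max(2); m=(g<38).astype(np.uint8)
for c in cv2.findContours(m,0,1)[0]:
    if 1200<cv2.contourArea(c)<2200:
        (u,v),r=cv2.minEnclosingCircle(c); 
        if r<27: print(u,v,r,RJ.inv().apply(onz(z,u,v,63.5)-O))
```

```text
[-0.54644084  0.25445827 -0.35999627]
17
-1.0 [178, 144, 79] 52 | -1.6 [178, 146, 80] 52 | -2.2 [177, 143, 77] 52 | -2.8 [133, 105, 54] 51 | -3.4 [180, 153, 86] 38 | -4.0 [190, 162, 92] 37 | -4.6 [188, 160, 90] 37 | -5.2 [187, 160, 89] 37 | -5.8 [165, 149, 106] 50 | 
19
-1.0 [184, 154, 87] 51 | -1.6 [182, 152, 82] 52 | -2.2 [161, 131, 72] 51 | -2.8 [163, 136, 73] 37 | -3.4 [181, 154, 85] 37 | -4.0 [181, 154, 85] 37 | -4.6 [185, 157, 86] 36 | -5.2 [180, 153, 82] 35 | -5.8 [174, 156, 114] 50 | 
21
-1.0 [186, 155, 87] 52 | -1.6 [184, 156, 87] 50 | -2.2 [182, 154, 85] 52 | -2.8 [136, 109, 57] 52 | -3.4 [172, 139, 77] 36 | -4.0 [172, 139, 73] 36 | -4.6 [174, 142, 76] 36 | -5.2 [174, 142, 74] 37 | -5.8 [170, 167, 155] 50 | 
355.1399230957031 262.593017578125 23.281286239624023 [-37.67449833 -28.99104607  63.5       ]
```

The stop was dragged back about 2 mm when I re-gripped with the clamp only half tight. I'll redo it with one longer tightening stroke, so it's fully tight before I release.

Run:
```python
from t import *
n=now(); g=(np.array([508.2,-337.5,48.6]),R.from_euler('xyz',[-3.036,.006,.08])); print(rel(n,g))
print('A')
r=ballpose(-.2,0,0,16)
for p in np.linspace(-.2,.65,7)[1:]: print(rel(r,ballpose(p,0,0,16)))
print('back .65->.2'); r=ballpose(.65,0,0,16)
for p in(.5,.35,.2): print(rel(r,ballpose(p,0,0,16)))
print('B .2->.85'); r=ballpose(.2,0,0,16)
for p in(.36,.52,.68,.85): print(rel(r,ballpose(p,0,0,16)))
r=ballpose(.85,0,0,16); print('push1mm',rel(r,ballpose(.85,10,0,16)))
print('T');
for p,b in zip(np.linspace(.85,-.2,8)[1:],(.5,1,1.5,2,2.5,2.5,2.5)): print(rel(r,ballpose(p,b,0,16)))
```

```text
[-0.1, 0.002, 0.003, 0.0009, 0.0191, 0.0717]
A
[-0.075, 0.0, -0.12, 0.0001, 0.0012, -0.0]
[-0.15, 0.0, -0.24, 0.0003, 0.0024, -0.0002]
[-0.225, 0.0, -0.36, 0.0006, 0.0035, -0.0004]
[-0.3, 0.0, -0.481, 0.0011, 0.0046, -0.0007]
[-0.375, 0.0, -0.601, 0.0017, 0.0055, -0.0011]
[-0.451, 0.0, -0.721, 0.0024, 0.0064, -0.0015]
back .65->.2
[0.079, 0.0, 0.127, 0.0001, -0.0013, -0.0001]
[0.159, -0.0, 0.254, 0.0003, -0.0025, -0.0002]
[0.239, -0.0, 0.382, 0.0007, -0.0037, -0.0004]
B .2->.85
[-0.085, 0.0, -0.136, 0.0001, 0.0014, -0.0001]
[-0.17, 0.0, -0.271, 0.0004, 0.0027, -0.0002]
[-0.254, 0.0, -0.407, 0.0008, 0.0039, -0.0005]
[-0.345, 0.0, -0.551, 0.0015, 0.0051, -0.0009]
push1mm [0.0, 0.0, 0.0, 0.0064, -0.0066, -0.004]
T
[0.079, -0.0, 0.127, 0.0004, -0.0016, -0.0002]
[0.159, -0.0, 0.254, 0.001, -0.0032, -0.0006]
[0.238, -0.0, 0.382, 0.0017, -0.0047, -0.001]
[0.318, -0.0, 0.509, 0.0025, -0.0061, -0.0016]
[0.397, -0.0, 0.636, 0.0035, -0.0074, -0.0022]
[0.477, -0.0, 0.763, 0.0043, -0.0083, -0.0027]
[0.557, -0.0, 0.89, 0.0052, -0.009, -0.0033]
```

>>> move_arm --pt "-0.1 0.002 0.003 0.0009 0.014 0.02 0.05" --pt "-0.1 0.002 0.003 0.0009 0.017 0.045 0.05" --pt "-0.1 0.002 0.003 0.0009 0.019 0.0717 0.05" --pt "-0.1 0.002 0.003 0.0009 0.019 0.0717 0.05" --pt "-0.1 0.002 0.003 0.0009 0.019 0.0717 0.02" --pt "-0.1 0.002 0.003 0.0009 0.019 0.0717 0.02" --pt "-0.1 0.002 0.003 0.0009 0.019 0.0717 0.02" --grip_force 50

```text
clock: 32.55
eef_pos: [509.3, -338.5, 50.7]
tcp_rot: [-3.037, 0.004, 0.079]
contact_force: [-1.8, -0.8, 3.3]
opening: 0.297
grasp_force: 49.2
```

>>> move_arm --pt "0 0 0 0 -0.002 0 0.02" --pt "0 0 0 0 -0.002 0 0.02"

```text
clock: 32.8
eef_pos: [509.2, -337.7, 50.7]
tcp_rot: [-3.039, 0.004, 0.079]
contact_force: [-1.8, -5.5, 1.3]
opening: 0.297
grasp_force: 49.4
```

>>> move_arm --pt "0 0 0 0 -0.003 0 0.02" --pt "0 0 0 0 -0.003 0 0.02"

```text
clock: 33.05
eef_pos: [508.7, -335.6, 50.8]
tcp_rot: [-3.041, 0.004, 0.08]
contact_force: [-2.6, -12.3, -2.2]
opening: 0.294
grasp_force: 49.4
```

```bash
cat > prof.py <<'E'
from t import *
import sys
f=sys.argv[1]; snap('wrist',f); z=load(f); T=np.linalg.inv(z['T']); K=z['K']; im=z['im']; C=cloud(z)
def px(p): c=T[:3,:3]@p+T[:3,3]; q=K@c; return q[:2]/q[2]
for x in(18,20,22):
  o=''
  for y in np.arange(0,-9,-.5):
    u,v=px(J(x,y,52)); iu,iv=int(round(u)),int(round(v)); p=im[iv,iu].astype(int); o+=' %.1f:%s%.0f'%(y,'B' if p[0]-p[2]>55 else 's',C[iv,iu][2])
  print(o)
print('px/mm',np.linalg.norm(px(J(19,-2,52))-px(J(19,-12,52)))/10,'cam',RJ.inv().apply(z['T'][:3,3]-O).round())
E
python3 prof.py w14; python3 -c "
from t import *
print(sensors.sense()['contact_force'])"
```

```text
0.0:B52 -0.5:B53 -1.0:B192 -1.5:B51 -2.0:B52 -2.5:B50 -3.0:B50 -3.5:s50 -4.0:s50 -4.5:s192 -5.0:s51 -5.5:s49 -6.0:s49 -6.5:s50 -7.0:s49 -7.5:s50 -8.0:s51 -8.5:s54
 0.0:B52 -0.5:B52 -1.0:B52 -1.5:B52 -2.0:B53 -2.5:B51 -3.0:B35 -3.5:s50 -4.0:s51 -4.5:s50 -5.0:s50 -5.5:s52 -6.0:s51 -6.5:s49 -7.0:s49 -7.5:s51 -8.0:s53 -8.5:s53
 0.0:B51 -0.5:B51 -1.0:B51 -1.5:B50 -2.0:B51 -2.5:B51 -3.0:B50 -3.5:s49 -4.0:s49 -4.5:s49 -5.0:s49 -5.5:s49 -6.0:s49 -6.5:s50 -7.0:s49 -7.5:s50 -8.0:s53 -8.5:s56
px/mm 2.397067789200001 cam [ 39. -52. 192.]
[ -3.53088714 -12.27764953  -2.00195282]
```

The stop slid about 2.5 mm under a 10 N push, so the clamp wasn't fully tight and my turning strokes were slipping. The stop is now against the tube. I'll re-grip deeper on the ball and harder, and tighten again.

Run:
```python
from t import *
n=now(); print(RJ.inv().apply(n[0]+n[1].apply([0,0,-16])-O))
for p in np.linspace(-.2,.65,6)[1:]: print(rel(n,ballpose(p,-26.3,0,16)))
print(rel(n,ballpose(.65,-26.3,0,19)))
```

```text
[-36.24271975 -26.82247402  66.68458539]
[-0.085, -0.005, -0.147, -0.0015, 0.0014, 0.0031]
[-0.175, -0.004, -0.292, -0.0012, 0.0028, 0.003]
[-0.265, -0.004, -0.436, -0.0007, 0.0041, 0.0027]
[-0.354, -0.003, -0.58, 0.0, 0.0053, 0.0022]
[-0.444, -0.003, -0.725, 0.0009, 0.0064, 0.0017]
[-0.444, -0.003, -0.725, 0.0013, 0.0075, 0.0044]
```

>>> move_arm --pt "0 0 0 0 0.002 0 0.05" --pt "0 0 0 0 0.002 0 0.05" --pt "-0.085 -0.005 -0.147 -0.0015 0.0034 0.0031 0.05" --pt "-0.175 -0.004 -0.292 -0.0012 0.0048 0.003 0.05" --pt "-0.265 -0.004 -0.436 -0.0007 0.0061 0.0027 0.05" --pt "-0.354 -0.003 -0.58 0.0 0.0073 0.0022 0.05" --pt "-0.444 -0.003 -0.725 0.0013 0.009 0.0044 0.05" --pt "-0.444 -0.003 -0.725 0.0013 0.009 0.0044 0.05"

```text
clock: 34.1
eef_pos: [508.9, -339.7, 44.2]
tcp_rot: [2.821, 0.09, 0.795]
contact_force: [0.4, -0.2, -0.8]
opening: 0.584
grasp_force: 0.0
```

```bash
python3 - <<'E'
from t import *
n=now(); print(n[0],sensors.sense()['contact_force'],rel(n,ballpose(.65,-26.3,0,19)))
E
python3 prof.py w15
```

```text
[ 508.9107431  -339.72459629   44.22564393] [ 0.40956218 -0.24844595 -0.77437703] [-0.007, -0.001, 0.0, -0.001, 0.0034, -0.0002]
 0.0:B52 -0.5:B51 -1.0:B51 -1.5:B51 -2.0:s50 -2.5:s49 -3.0:s51 -3.5:s50 -4.0:s51 -4.5:s51 -5.0:s51 -5.5:s50 -6.0:s51 -6.5:s50 -7.0:s50 -7.5:s51 -8.0:s51 -8.5:s53
 0.0:B52 -0.5:B52 -1.0:B54 -1.5:B52 -2.0:B51 -2.5:s49 -3.0:s50 -3.5:s50 -4.0:s50 -4.5:s50 -5.0:s51 -5.5:s50 -6.0:s50 -6.5:s49 -7.0:s50 -7.5:s50 -8.0:s51 -8.5:s53
 0.0:B52 -0.5:B50 -1.0:B51 -1.5:B51 -2.0:s49 -2.5:s49 -3.0:s49 -3.5:s50 -4.0:s49 -4.5:s50 -5.0:s49 -5.5:s50 -6.0:s49 -6.5:s50 -7.0:s49 -7.5:s50 -8.0:s50 -8.5:s52
px/mm 2.4050248339110807 cam [ 17.  56. 171.]
```

>>> move_arm --pt "-0.007 0 0 -0.001 0.003 0 0.05" --pt "-0.007 0 0 -0.001 0.003 0 0.05" --pt "-0.007 0 0 -0.001 0.003 0 0.02" --pt "-0.007 0 0 -0.001 0.003 0 0.02" --pt "-0.007 0 0 -0.001 0.003 0 0.02" --grip_force 90

```text
clock: 34.78
eef_pos: [510.8, -344.6, 46.0]
tcp_rot: [2.812, 0.091, 0.793]
contact_force: [-4.8, -5.8, 1.9]
opening: 0.284
grasp_force: 88.1
```

Run:
```python
from t import *
n=now(); s=sensors.sense();print(n[0],RJ.inv().apply(s['contact_force']),s['wrist_torque'],RJ.inv().apply(n[0]+n[1].apply([0,0,-19])-O))
r=ballpose(.65,0,0,19)
for p,b in zip(np.linspace(.65,-.2,7)[1:],(1.,2,2.5,2.5,2.5,2.5)): print(rel(r,ballpose(p,b,0,19)))
```

```text
[ 510.83603776 -344.56547772   46.0156132 ] [-6.07008494 -4.43840481  1.86365287] [-0.65374862  0.7033885  -0.36998282] [-37.96606932 -28.30248374  63.92095431]
[0.075, -0.0, 0.12, 0.0006, -0.0022, -0.0004]
[0.15, -0.0, 0.24, 0.0014, -0.0044, -0.0009]
[0.225, -0.0, 0.36, 0.002, -0.0061, -0.0013]
[0.3, -0.0, 0.481, 0.0026, -0.0074, -0.0016]
[0.375, -0.0, 0.601, 0.0033, -0.0085, -0.0021]
[0.451, -0.0, 0.721, 0.0042, -0.0096, -0.0026]
```

```bash
python3 prof.py w16
```

```text
0.0:B51 -0.5:B51 -1.0:B52 -1.5:B52 -2.0:B48 -2.5:s47 -3.0:s48 -3.5:s50 -4.0:s50 -4.5:s50 -5.0:s50 -5.5:s50 -6.0:s50 -6.5:s50 -7.0:s51 -7.5:s50 -8.0:s50 -8.5:s50
 0.0:B52 -0.5:B52 -1.0:B53 -1.5:B52 -2.0:B51 -2.5:s47 -3.0:s48 -3.5:s50 -4.0:s50 -4.5:s49 -5.0:s50 -5.5:s50 -6.0:s49 -6.5:s51 -7.0:s50 -7.5:s50 -8.0:s50 -8.5:s49
 0.0:B51 -0.5:B51 -1.0:B50 -1.5:B52 -2.0:s46 -2.5:s48 -3.0:s48 -3.5:s50 -4.0:s49 -4.5:s49 -5.0:s50 -5.5:s49 -6.0:s50 -6.5:s50 -7.0:s50 -7.5:s49 -8.0:s50 -8.5:s49
px/mm 2.4590346135154375 cam [ 17.  51. 173.]
```

>>> move_arm --pt "0 0 0 0.001 -0.0016 -0.0006 0.02" --pt "0 0 0 0.002 -0.0032 -0.0013 0.02" --pt "0 0 0 0.002 -0.0032 -0.0013 0.02"

```text
clock: 35.2
eef_pos: [510.3, -342.1, 46.2]
tcp_rot: [2.811, 0.091, 0.793]
contact_force: [-2.5, -17.1, -5.5]
opening: 0.284
grasp_force: 89.2
```

```bash
python3 prof.py w17
```

```text
0.0:B52 -0.5:B53 -1.0:B51 -1.5:B51 -2.0:B51 -2.5:s51 -3.0:s50 -3.5:s50 -4.0:s51 -4.5:s49 -5.0:s49 -5.5:s51 -6.0:s51 -6.5:s51 -7.0:s50 -7.5:s51 -8.0:s52 -8.5:s52
 0.0:B51 -0.5:B52 -1.0:B53 -1.5:B51 -2.0:B52 -2.5:s50 -3.0:s49 -3.5:s50 -4.0:s50 -4.5:s50 -5.0:s51 -5.5:s50 -6.0:s51 -6.5:s50 -7.0:s50 -7.5:s52 -8.0:s51 -8.5:s51
 0.0:B51 -0.5:B51 -1.0:B50 -1.5:B51 -2.0:s49 -2.5:s50 -3.0:s50 -3.5:s49 -4.0:s49 -4.5:s49 -5.0:s50 -5.5:s49 -6.0:s48 -6.5:s50 -7.0:s49 -7.5:s50 -8.0:s51 -8.5:s51
px/mm 2.4112433761572447 cam [ 17.  54. 173.]
```

>>> move_arm --pt "0.075 0 0.12 0.0003 -0.0018 -0.0002 0.02" --pt "0.15 0 0.24 0.0008 -0.0036 -0.0005 0.02" --pt "0.225 0 0.36 0.0014 -0.0053 -0.0009 0.02" --pt "0.3 0 0.481 0.002 -0.0066 -0.0013 0.02" --pt "0.375 0 0.601 0.0027 -0.0077 -0.0017 0.02" --pt "0.451 0 0.721 0.0035 -0.0088 -0.0022 0.02" --pt "0.451 0 0.721 0.0035 -0.0088 -0.0022 0.02"

```text
clock: 36.12
eef_pos: [511.9, -335.7, 47.7]
tcp_rot: [-3.043, -0.003, 0.081]
contact_force: [9.9, -4.0, 10.4]
opening: 0.284
grasp_force: 88.8
```

>>> move_arm --pt "0 0 0 0 0.004 0 0.02" --pt "0 0 0 0 0.004 0 0.02"

```text
clock: 36.38
eef_pos: [512.0, -336.7, 47.5]
tcp_rot: [-3.04, -0.003, 0.084]
contact_force: [10.6, 6.0, 15.4]
opening: 0.281
grasp_force: 89.3
```

```bash
python3 prof.py w18; python3 -c "
from t import *
print(RJ.inv().apply(sensors.sense()['contact_force']))"
```

```text
0.0:B51 -0.5:B50 -1.0:B51 -1.5:B52 -2.0:B52 -2.5:B52 -3.0:B36 -3.5:B37 -4.0:B37 -4.5:s49 -5.0:s51 -5.5:s49 -6.0:s51 -6.5:s50 -7.0:s50 -7.5:s50 -8.0:s50 -8.5:s50
 0.0:B51 -0.5:B51 -1.0:B52 -1.5:B52 -2.0:B51 -2.5:B52 -3.0:B37 -3.5:B36 -4.0:B36 -4.5:s51 -5.0:s50 -5.5:s50 -6.0:s50 -6.5:s51 -7.0:s50 -7.5:s50 -8.0:s50 -8.5:s51
 0.0:B51 -0.5:B51 -1.0:B52 -1.5:B52 -2.0:B52 -2.5:B189 -3.0:B51 -3.5:B37 -4.0:B36 -4.5:s49 -5.0:s51 -5.5:s50 -6.0:s49 -6.5:s48 -7.0:s50 -7.5:s49 -8.0:s50 -8.5:s51
px/mm 2.422204976596086 cam [ 41. -54. 189.]
[11.02917423  2.44044313 15.82541775]
```

>>> move_arm --pt "0 0 0 0 0.003 0 0.02" --pt "0 0 0 0 0.003 0 0.02"

```text
clock: 36.67
eef_pos: [512.4, -338.5, 47.4]
tcp_rot: [-3.039, -0.003, 0.084]
contact_force: [11.3, 10.1, 18.4]
opening: 0.281
grasp_force: 89.6
```

>>> move_arm --pt "0 0 0 0 -0.003 0 0.02" --pt "0 0 0 0 -0.006 0 0.02" --pt "0 0 0 0 -0.006 0 0.02"

```text
clock: 37.05
eef_pos: [512.0, -336.0, 47.7]
tcp_rot: [-3.045, -0.004, 0.085]
contact_force: [9.2, -3.7, 9.6]
opening: 0.284
grasp_force: 89.0
```

```bash
python3 prof.py w19
```

```text
0.0:B51 -0.5:B51 -1.0:B52 -1.5:B51 -2.0:B52 -2.5:B52 -3.0:B38 -3.5:B38 -4.0:s50 -4.5:s50 -5.0:s50 -5.5:s49 -6.0:s50 -6.5:s50 -7.0:s51 -7.5:s50 -8.0:s51 -8.5:s53
 0.0:B51 -0.5:B52 -1.0:B51 -1.5:B52 -2.0:B51 -2.5:B52 -3.0:B50 -3.5:s50 -4.0:s50 -4.5:s49 -5.0:s49 -5.5:s51 -6.0:s49 -6.5:s50 -7.0:s51 -7.5:s50 -8.0:s51 -8.5:s53
 0.0:B51 -0.5:B52 -1.0:B52 -1.5:B51 -2.0:B52 -2.5:B52 -3.0:B50 -3.5:B36 -4.0:s50 -4.5:s50 -5.0:s49 -5.5:s50 -6.0:s49 -6.5:s49 -7.0:s49 -7.5:s50 -8.0:s50 -8.5:s50
px/mm 2.4278754742488244 cam [ 41. -53. 189.]
```

```bash
cat > tq.py <<'E'
from t import *
s=sensors.sense(); n=now(); F=s['contact_force'];M=s['wrist_torque']; S_w=RJ.apply(S); b=n[0]+n[1].apply([0,0,-17])
print('F jig',RJ.inv().apply(F).round(1),'M jig',RJ.inv().apply(M).round(3),'clock',s['clock'])
for nm,off in(('tcp',0),('flange-ish',-150),('-200',-200)):
    r=n[0]+n[1].apply([0,0,off])-b; print(nm,'M about ball',RJ.inv().apply(M+np.cross(r/1000,F)).round(3),'screw',(S_w@(M+np.cross(r/1000,F))).round(3))
E
python3 tq.py
```

```text
F jig [ 8.8 -5.9  9.6] M jig [-1.816 -1.317  0.85 ] clock 37.1
tcp M about ball [-1.899 -1.47   0.834] screw 1.714
flange-ish M about ball [-1.162 -0.125  0.977] screw 1.444
-200 M about ball [-0.916  0.323  1.024] screw 1.354
```

>>> move_arm --pt "-0.08 0 -0.127 0.0001 0.0014 0 0.02" --pt "-0.08 0 -0.127 0.0001 0.0014 0 0.02"

```text
clock: 37.35
eef_pos: [512.1, -336.2, 47.7]
tcp_rot: [-3.125, -0.011, 0.212]
contact_force: [8.6, -3.9, 8.8]
opening: 0.278
grasp_force: 89.4
```

```bash
python3 tq.py
```

```text
F jig [ 7.3 -5.9  8.8] M jig [-1.293 -1.269 -0.159] clock 37.35
tcp M about ball [-1.391 -1.395 -0.162] screw 0.6
flange-ish M about ball [-0.522 -0.282 -0.134] screw 0.163
-200 M about ball [-0.232  0.089 -0.125] screw 0.017
```

>>> move_arm --pt "0.08 0 0.127 0.0001 -0.0014 0 0.02" --pt "0.08 0 0.127 0.0001 -0.0014 0 0.02"

```text
clock: 37.6
eef_pos: [511.9, -335.8, 47.6]
tcp_rot: [-3.042, -0.003, 0.082]
contact_force: [10.0, -1.4, 13.4]
opening: 0.282
grasp_force: 90.1
```

```bash
python3 tq.py
```

```text
F jig [ 9.3 -3.8 13.4] M jig [-1.37  -1.367  0.725] clock 37.6
tcp M about ball [-1.412 -1.529  0.709] screw 1.349
flange-ish M about ball [-1.035 -0.098  0.856] screw 1.275
-200 M about ball [-0.91   0.379  0.905] screw 1.25
```

The screw torque has wound up to about 1.3 N m against the end of its range, so the clamp is fully tight and the turning didn't slip. The stop only creeps when pulled by the gripped knob. I'll relax the twist, press the stop onto the tube and release under that push.

>>> move_arm --pt "-0.07 0 -0.112 0.0001 -0.0008 0 0.02" --pt "-0.07 0 -0.112 0.0001 -0.0028 0 0.02" --pt "-0.07 0 -0.112 0.0001 -0.0028 0 0.02" --grip_force 60

```text
clock: 37.98
eef_pos: [512.1, -335.6, 47.8]
tcp_rot: [-3.119, -0.011, 0.196]
contact_force: [7.4, -19.0, 1.5]
opening: 0.285
grasp_force: 89.2
```

```bash
python3 tq.py; python3 prof.py w20
```

```text
F jig [  2.4 -20.2   1.5] M jig [-3.633 -0.425 -0.043] clock 37.975
tcp M about ball [-3.976 -0.467 -0.048] screw 2.067
flange-ish M about ball [-0.951 -0.097 -0.003] screw 0.502
-200 M about ball [0.057 0.026 0.013] screw -0.02
 0.0:B52 -0.5:B52 -1.0:B52 -1.5:B51 -2.0:B52 -2.5:B51 -3.0:s51 -3.5:s50 -4.0:s49 -4.5:s49 -5.0:s51 -5.5:s50 -6.0:s50 -6.5:s49 -7.0:s49 -7.5:s49 -8.0:s52 -8.5:s53
 0.0:B51 -0.5:B51 -1.0:B52 -1.5:B51 -2.0:B53 -2.5:B51 -3.0:s50 -3.5:s50 -4.0:s51 -4.5:s51 -5.0:s50 -5.5:s52 -6.0:s50 -6.5:s51 -7.0:s51 -7.5:s50 -8.0:s50 -8.5:s53
 0.0:B52 -0.5:B51 -1.0:B50 -1.5:B51 -2.0:B51 -2.5:B52 -3.0:s50 -3.5:s51 -4.0:s49 -4.5:s49 -5.0:s49 -5.5:s50 -6.0:s50 -6.5:s49 -7.0:s50 -7.5:s50 -8.0:s53 -8.5:s55
px/mm 2.541932128401655 cam [ 43. -33. 191.]
```

>>> move_arm --pt "0 0 0 0 0 0 0.05" --pt "0 0 0 0 0.002 0 0.05" --pt "0 0 0 0 0.003 0 0.05" --pt "0 0 0 0 0.003 -0.03 0.05" --pt "0 0 0 0 0.003 -0.07 0.05" --pt "0 0 0 0 0.003 -0.075 0.05" --pt "0 0 0 0 0.003 -0.075 0.05"

```text
clock: 38.9
eef_pos: [507.4, -334.8, 119.6]
tcp_rot: [-3.106, -0.002, 0.195]
contact_force: [1.1, -0.6, -0.5]
opening: 0.589
grasp_force: 0.0
```

```bash
python3 prof.py w21
python3 - <<'E'
from t import *
z=load('w21'); s=sensors.sense(); print(s['contact_force'],s['clock'],s['eef_pos'])
g=z['im'].max(2); m=(g<38).astype(np.uint8)
for c in cv2.findContours(m,0,1)[0]:
    if 1200<cv2.contourArea(c)<2200:
        (u,v),r=cv2.minEnclosingCircle(c)
        if r<27: print(u,v,r,RJ.inv().apply(onz(z,u,v,63.5)-O))
# tube's plate end
C=cloud(z);Q=RJ.inv().apply((C-O).reshape(-1,3)).reshape(C.shape);h=cv2.cvtColor(z['im'],cv2.COLOR_RGB2HSV)
m=(h[...,0]>=19)&(h[...,0]<29)&(h[...,1]>105)&(Q[...,2]>42)&(Q[...,2]<58)&(np.abs(Q[...,0]-19)<15)&(np.abs(Q[...,1]-25)<50)
vv,uu=np.where(m);k=np.array([RJ.inv().apply(onz(z,u,v,53)-O) for u,v in zip(uu,vv)]);k=k[np.abs(k[:,0]-19)<3];print('tube y',k[:,1].min(),k[:,1].max())
E
```

```text
0.0:B52 -0.5:B52 -1.0:B52 -1.5:B51 -2.0:B51 -2.5:B51 -3.0:B38 -3.5:s50 -4.0:s51 -4.5:s50 -5.0:s49 -5.5:s51 -6.0:s51 -6.5:s50 -7.0:s50 -7.5:s51 -8.0:s51 -8.5:s53
 0.0:B53 -0.5:B52 -1.0:B52 -1.5:B52 -2.0:B51 -2.5:B52 -3.0:B37 -3.5:s50 -4.0:s262 -4.5:s51 -5.0:s51 -5.5:s50 -6.0:s50 -6.5:s50 -7.0:s49 -7.5:s50 -8.0:s49 -8.5:s49
 0.0:B52 -0.5:B51 -1.0:B50 -1.5:B51 -2.0:B51 -2.5:B51 -3.0:s49 -3.5:s51 -4.0:s51 -4.5:s49 -5.0:s49 -5.5:s51 -6.0:s49 -6.5:s50 -7.0:s49 -7.5:s49 -8.0:s50 -8.5:s50
px/mm 1.7240302042872742 cam [ 40. -33. 262.]
[-0.5395955   0.1433354  -0.15575026] 38.95 [ 506.9493228  -334.56674092  118.89968067]
332.9117736816406 264.3235168457031 23.24042320251465 [-37.58680558 -26.75422431  63.5       ]
tube y -2.838263474257657 56.58124907780784
```

>>> move_arm --pt "0 0 0 0.001 0 0.035 0.055" --pt "0 0 0 0.003 -0.001 0.068 0.055" --pt "0 0 0 0.003 -0.001 0.07 0.055" --pt "0 0 0 0.003 -0.001 0.07 0.055"

```text
clock: 39.45
eef_pos: [509.8, -331.0, 49.8]
tcp_rot: [-3.105, -0.001, 0.195]
contact_force: [0.1, -0.1, 0.3]
opening: 0.645
grasp_force: 0.0
```

```bash
python3 prof.py w22
python3 - <<'E'
from t import *
print(sensors.sense()['contact_force'],sensors.sense()['eef_pos'])
for f in('w20','w22'):
    z=load(f); T=np.linalg.inv(z['T']);K=z['K'];im=z['im'].astype(int)
    def px(p): c=T[:3,:3]@p+T[:3,3]; q=K@c; return q[:2]/q[2]
    u,v=px(J(19.5,-3,52)); iu,iv=int(round(u)),int(round(v)); print(f,iu,iv,z['d'][iv-1:iv+2,iu-5:iu+6].round(0).tolist(),im[iv,iu-5:iu+6].tolist())
E
```

```text
0.0:B51 -0.5:B52 -1.0:B51 -1.5:B53 -2.0:B53 -2.5:B52 -3.0:B38 -3.5:s50 -4.0:s50 -4.5:s51 -5.0:s49 -5.5:s50 -6.0:s50 -6.5:s51 -7.0:s51 -7.5:s51 -8.0:s50 -8.5:s50
 0.0:B51 -0.5:B51 -1.0:B52 -1.5:B51 -2.0:B53 -2.5:B51 -3.0:B36 -3.5:s51 -4.0:s49 -4.5:s49 -5.0:s49 -5.5:s51 -6.0:s51 -6.5:s50 -7.0:s50 -7.5:s49 -8.0:s51 -8.5:s53
 0.0:B51 -0.5:B51 -1.0:B52 -1.5:B50 -2.0:B51 -2.5:B51 -3.0:B36 -3.5:s50 -4.0:s50 -4.5:s50 -5.0:s50 -5.5:s50 -6.0:s49 -6.5:s49 -7.0:s49 -7.5:s50 -8.0:s49 -8.5:s49
px/mm 2.5199800889100774 cam [ 43. -30. 192.]
[0.23394171 0.1859859  0.70020321] [ 510.29674042 -331.32644212   50.48385578]
w20 259 198 [[141.0, 142.0, 139.0, 142.0, 142.0, 142.0, 142.0, 143.0, 143.0, 141.0, 142.0], [140.0, 140.0, 142.0, 142.0, 142.0, 142.0, 142.0, 142.0, 143.0, 141.0, 142.0], [141.0, 141.0, 141.0, 142.0, 143.0, 143.0, 143.0, 143.0, 142.0, 143.0, 143.0]] [[182, 152, 86], [184, 155, 88], [183, 153, 87], [156, 126, 68], [129, 117, 94], [155, 156, 147], [158, 161, 154], [159, 162, 154], [160, 163, 157], [160, 163, 157], [162, 167, 159]]
w22 272 194 [[141.0, 143.0, 142.0, 142.0, 144.0, 158.0, 143.0, 143.0, 143.0, 143.0, 145.0], [142.0, 142.0, 142.0, 143.0, 144.0, 156.0, 143.0, 144.0, 144.0, 144.0, 143.0], [142.0, 143.0, 141.0, 142.0, 144.0, 158.0, 143.0, 144.0, 144.0, 144.0, 144.0]] [[184, 155, 88], [184, 156, 90], [184, 154, 87], [172, 142, 77], [135, 110, 62], [172, 150, 99], [163, 160, 147], [161, 163, 156], [160, 163, 155], [160, 163, 156], [161, 163, 156]]
```

There's still about 0.4 mm of gap after release. I'll nudge the stop home by pushing the ball with one open finger, without gripping, so nothing can drag it back.

>>> move_arm --pt "0 0 0 0 0 0 0.045" --pt "0 0 0 0 -0.002 0 0.045" --pt "0 0 0 0 -0.004 0 0.045" --pt "0 0 0 0 -0.004 0 0.045"

```text
clock: 40.0
eef_pos: [509.6, -327.8, 50.6]
tcp_rot: [-3.108, -0.003, 0.195]
contact_force: [-0.5, -3.9, 2.7]
opening: 0.527
grasp_force: 1.9
```

>>> move_arm --pt "0 0 0 0 -0.0015 0 0.045" --pt "0 0 0 0 -0.0015 0 0.045"

```text
clock: 40.25
eef_pos: [509.5, -327.3, 50.6]
tcp_rot: [-3.109, -0.003, 0.195]
contact_force: [-0.5, -9.2, 0.5]
opening: 0.524
grasp_force: 4.3
```

>>> move_arm --pt "0 0 0 0 -0.0015 0 0.045" --pt "0 0 0 0 -0.0015 0 0.045"

```text
clock: 40.5
eef_pos: [509.5, -327.0, 50.7]
tcp_rot: [-3.111, -0.003, 0.196]
contact_force: [-0.0, -14.4, -1.7]
opening: 0.527
grasp_force: 7.0
```

```bash
python3 prof.py w23
```

```text
0.0:B52 -0.5:B52 -1.0:B53 -1.5:B52 -2.0:B52 -2.5:B51 -3.0:s49 -3.5:s51 -4.0:s51 -4.5:s51 -5.0:s51 -5.5:s50 -6.0:s50 -6.5:s49 -7.0:s50 -7.5:s49 -8.0:s50 -8.5:s54
 0.0:B51 -0.5:B52 -1.0:B51 -1.5:B52 -2.0:B50 -2.5:B51 -3.0:s50 -3.5:s193 -4.0:s51 -4.5:s50 -5.0:s51 -5.5:s51 -6.0:s50 -6.5:s51 -7.0:s51 -7.5:s51 -8.0:s50 -8.5:s54
 0.0:B50 -0.5:B51 -1.0:B51 -1.5:B50 -2.0:B52 -2.5:B50 -3.0:s49 -3.5:s50 -4.0:s50 -4.5:s49 -5.0:s48 -5.5:s50 -6.0:s50 -6.5:s49 -7.0:s50 -7.5:s49 -8.0:s49 -8.5:s54
px/mm 2.5078162806358173 cam [ 44. -25. 193.]
```

>>> move_arm --pt "0 0 0 0 -0.002 0 0.045" --pt "0 0 0 0 -0.002 0 0.045"

```text
clock: 40.8
eef_pos: [509.6, -326.6, 50.9]
tcp_rot: [-3.114, -0.004, 0.196]
contact_force: [-0.4, -21.4, -5.3]
opening: 0.526
grasp_force: 10.6
```

```bash
python3 prof.py w24
```

```text
0.0:B52 -0.5:B52 -1.0:B51 -1.5:B51 -2.0:B51 -2.5:B51 -3.0:s50 -3.5:s51 -4.0:s50 -4.5:s50 -5.0:s193 -5.5:s50 -6.0:s50 -6.5:s50 -7.0:s51 -7.5:s50 -8.0:s50 -8.5:s53
 0.0:B52 -0.5:B51 -1.0:B52 -1.5:B51 -2.0:B51 -2.5:B51 -3.0:s49 -3.5:s49 -4.0:s49 -4.5:s50 -5.0:s49 -5.5:s50 -6.0:s50 -6.5:s49 -7.0:s50 -7.5:s50 -8.0:s50 -8.5:s54
 0.0:B51 -0.5:B51 -1.0:B51 -1.5:B51 -2.0:B52 -2.5:B50 -3.0:s50 -3.5:s50 -4.0:s48 -4.5:s49 -5.0:s50 -5.5:s50 -6.0:s49 -6.5:s51 -7.0:s50 -7.5:s51 -8.0:s50 -8.5:s54
px/mm 2.5050906480778035 cam [ 44. -25. 193.]
```

>>> move_arm --pt "0 0 0 0 0.002 0 0.045" --pt "0 0 0 0 0.004 0 0.045" --pt "0 0 0 0 0.008 0 0.05" --pt "0 0 0 0 0.011 0 0.05" --pt "0 0 0 0 0.011 0 0.05"

```text
clock: 41.48
eef_pos: [510.2, -332.8, 49.6]
tcp_rot: [-3.105, -0.001, 0.195]
contact_force: [-0.4, 0.2, 0.4]
opening: 0.584
grasp_force: 0.0
```

```bash
python3 prof.py w25
```

```text
0.0:B52 -0.5:B52 -1.0:B52 -1.5:B51 -2.0:B52 -2.5:B50 -3.0:B36 -3.5:s51 -4.0:s50 -4.5:s50 -5.0:s49 -5.5:s51 -6.0:s50 -6.5:s50 -7.0:s50 -7.5:s51 -8.0:s49 -8.5:s50
 0.0:B51 -0.5:B52 -1.0:B52 -1.5:B51 -2.0:B53 -2.5:B51 -3.0:B36 -3.5:s50 -4.0:s50 -4.5:s49 -5.0:s49 -5.5:s50 -6.0:s50 -6.5:s50 -7.0:s49 -7.5:s52 -8.0:s50 -8.5:s52
 0.0:B52 -0.5:B50 -1.0:B52 -1.5:B50 -2.0:B51 -2.5:B52 -3.0:B36 -3.5:s50 -4.0:s49 -4.5:s49 -5.0:s49 -5.5:s50 -6.0:s50 -6.5:s49 -7.0:s50 -7.5:s50 -8.0:s51 -8.5:s192
px/mm 2.519365589487774 cam [ 43. -32. 192.]
```

It springs back about 0.4 mm every time, because the clamp set while the stop stood slightly off the tube. There's enough time left to do it properly: loosen in two strokes, push up, then tighten in one stroke while holding the push.

Run:
```python
from t import *
def seq(a,b,n,bias=None):
    r=ballpose(a,0,0,17); print(a,b)
    for i,p in enumerate(np.linspace(a,b,n+1)[1:]): print(rel(r,ballpose(p,bias[i] if bias else 0,0,17)))
seq(-.07,.85,6); seq(.85,-.2,6); seq(-.2,.85,6); seq(.85,-.2,6,(.6,1.2,1.8,2.3,2.5,2.5))
```

```text
-0.07 0.85
[-0.081, 0.0, -0.13, 0.0001, 0.0014, -0.0001]
[-0.163, 0.0, -0.26, 0.0004, 0.0027, -0.0002]
[-0.244, 0.0, -0.39, 0.0008, 0.004, -0.0005]
[-0.325, 0.0, -0.52, 0.0014, 0.0052, -0.0009]
[-0.406, 0.0, -0.65, 0.0021, 0.0063, -0.0013]
[-0.488, 0.0, -0.78, 0.003, 0.0072, -0.0019]
0.85 -0.2
[0.093, -0.0, 0.148, 0.0001, -0.0016, -0.0001]
[0.186, -0.0, 0.297, 0.0005, -0.0031, -0.0003]
[0.278, -0.0, 0.445, 0.001, -0.0045, -0.0006]
[0.371, -0.0, 0.594, 0.0018, -0.0058, -0.0011]
[0.464, -0.0, 0.742, 0.0027, -0.0069, -0.0017]
[0.557, -0.0, 0.89, 0.0038, -0.0078, -0.0024]
-0.2 0.85
[-0.093, 0.0, -0.148, 0.0001, 0.0016, -0.0001]
[-0.186, 0.0, -0.297, 0.0005, 0.0031, -0.0003]
[-0.278, 0.0, -0.445, 0.001, 0.0045, -0.0006]
[-0.371, 0.0, -0.594, 0.0018, 0.0058, -0.0011]
[-0.464, 0.0, -0.742, 0.0027, 0.0069, -0.0017]
[-0.557, 0.0, -0.89, 0.0038, 0.0078, -0.0024]
0.85 -0.2
[0.093, -0.0, 0.148, 0.0005, -0.002, -0.0003]
[0.186, -0.0, 0.297, 0.0012, -0.0039, -0.0008]
[0.278, -0.0, 0.445, 0.0022, -0.0057, -0.0014]
[0.371, -0.0, 0.594, 0.0033, -0.0073, -0.002]
[0.464, -0.0, 0.742, 0.0043, -0.0086, -0.0027]
[0.557, -0.0, 0.89, 0.0054, -0.0095, -0.0034]
```

>>> move_arm --pt "0 0 0 0 0.003 0 0.03" --pt "0 0 0 0 0.003 0 0.02" --pt "0 0 0 0 0.003 0 0.02" --grip_force 50

```text
clock: 41.9
eef_pos: [511.1, -336.5, 50.0]
tcp_rot: [-3.107, -0.002, 0.195]
contact_force: [-1.0, -3.8, 1.9]
opening: 0.297
grasp_force: 48.9
```

>>> move_arm --pt "-0.081 0 -0.13 0.0001 0.0014 -0.0001 0.02" --pt "-0.163 0 -0.26 0.0004 0.0027 -0.0002 0.02" --pt "-0.244 0 -0.39 0.0008 0.004 -0.0005 0.02" --pt "-0.325 0 -0.52 0.0014 0.0052 -0.0009 0.02" --pt "-0.406 0 -0.65 0.0021 0.0063 -0.0013 0.02" --pt "-0.488 0 -0.78 0.003 0.0072 -0.0019 0.02" --pt "-0.488 0 -0.78 0.003 0.0072 -0.0019 0.02"

```text
clock: 42.78
eef_pos: [513.4, -341.5, 50.6]
tcp_rot: [2.726, 0.155, 0.958]
contact_force: [-4.2, 1.2, 1.5]
opening: 0.291
grasp_force: 50.3
```

```bash
python3 tq.py | head -1; python3 -c "
from t import *
print(sensors.sense()['qpos'].round(2),(R0.inv()*now()[1]).as_rotvec())"
```

```text
F jig [-3.7  2.2  1.5] M jig [ 0.512  0.664 -0.017] clock 42.775
[-0.48  0.46  2.08 -0.79  0.27  0.83] [-4.52230305e-01  2.71890771e-04 -7.25833809e-01]
```

>>> move_arm --pt "0 0 0 0 0 0 0.05" --pt "0 0 0 0 0 0 0.05" --pt "0.093 0 0.148 0.0001 -0.0016 -0.0001 0.05" --pt "0.186 0 0.297 0.0005 -0.0031 -0.0003 0.05" --pt "0.278 0 0.445 0.001 -0.0045 -0.0006 0.05" --pt "0.371 0 0.594 0.0018 -0.0058 -0.0011 0.05" --pt "0.464 0 0.742 0.0027 -0.0069 -0.0017 0.05" --pt "0.557 0 0.89 0.0038 -0.0078 -0.0024 0.05"

```text
clock: 43.78
eef_pos: [511.9, -334.9, 50.3]
tcp_rot: [-3.034, 0.005, 0.08]
contact_force: [0.2, 0.5, 0.1]
opening: 0.588
grasp_force: 0.0
```

>>> move_arm --pt "0 0 0 0 0 0 0.03" --pt "0 0 0 0 0 0 0.02" --pt "0 0 0 0 0 0 0.02"

```text
clock: 44.15
eef_pos: [511.0, -335.7, 50.1]
tcp_rot: [-3.041, 0.005, 0.089]
contact_force: [-1.2, -7.0, -0.5]
opening: 0.301
grasp_force: 49.0
```

>>> move_arm --pt "-0.093 0 -0.148 0.0001 0.0016 -0.0001 0.02" --pt "-0.186 0 -0.297 0.0005 0.0031 -0.0003 0.02" --pt "-0.278 0 -0.445 0.001 0.0045 -0.0006 0.02" --pt "-0.371 0 -0.594 0.0018 0.0058 -0.0011 0.02" --pt "-0.464 0 -0.742 0.0027 0.0069 -0.0017 0.02" --pt "-0.557 0 -0.89 0.0038 0.0078 -0.0024 0.02" --pt "-0.557 0 -0.89 0.0038 0.0078 -0.0024 0.02"

```text
clock: 45.02
eef_pos: [513.2, -340.3, 50.7]
tcp_rot: [2.726, 0.155, 0.962]
contact_force: [-5.5, -0.3, 1.1]
opening: 0.297
grasp_force: 51.1
```

```bash
python3 tq.py; python3 -c "
from t import *
print(sensors.sense()['qpos'].round(2),(R0.inv()*now()[1]).as_rotvec())"
```

```text
F jig [-5.4  1.1  1.1] M jig [ 0.281  0.814 -0.374] clock 45.025
tcp M about ball [ 0.289  0.894 -0.408] screw -0.499
flange-ish M about ball [ 0.214  0.188 -0.11 ] screw -0.206
-200 M about ball [ 0.188 -0.047 -0.01 ] screw -0.109
[-0.48  0.46  2.09 -0.79  0.27  0.83] [-0.45232781  0.00077864 -0.72947086]
```

>>> move_arm --pt "0 0 0 0.001 -0.001 -0.0006 0.02" --pt "0 0 0 0.0019 -0.002 -0.0012 0.02" --pt "0 0 0 0.0019 -0.002 -0.0012 0.02"

```text
clock: 45.4
eef_pos: [512.8, -338.8, 50.7]
tcp_rot: [2.727, 0.154, 0.955]
contact_force: [-5.3, -0.6, -0.9]
opening: 0.293
grasp_force: 50.9
```

```bash
python3 tq.py | head -1; python3 prof.py w26
```

```text
F jig [-5.3  0.7 -0.9] M jig [ 0.268  0.946 -0.359] clock 45.4
 0.0:B52 -0.5:B52 -1.0:B52 -1.5:B52 -2.0:B51 -2.5:s50 -3.0:s50 -3.5:s50 -4.0:s50 -4.5:s50 -5.0:s50 -5.5:s51 -6.0:s51 -6.5:s50 -7.0:s51 -7.5:s51 -8.0:s53 -8.5:s52
 0.0:B52 -0.5:B52 -1.0:B53 -1.5:B51 -2.0:B51 -2.5:s51 -3.0:s50 -3.5:s50 -4.0:s50 -4.5:s50 -5.0:s50 -5.5:s50 -6.0:s50 -6.5:s50 -7.0:s51 -7.5:s51 -8.0:s51 -8.5:s52
 0.0:B51 -0.5:B51 -1.0:B52 -1.5:s50 -2.0:s49 -2.5:s49 -3.0:s49 -3.5:s50 -4.0:s49 -4.5:s50 -5.0:s48 -5.5:s49 -6.0:s49 -6.5:s49 -7.0:s50 -7.5:s51 -8.0:s51 -8.5:s52
px/mm 2.066270181406462 cam [  4.  77. 167.]
```

>>> move_arm --pt "0 0 0 0.001 -0.001 -0.0006 0.02" --pt "0 0 0 0.0019 -0.002 -0.0012 0.02" --pt "0 0 0 0.0019 -0.002 -0.0012 0.02"

```text
clock: 45.82
eef_pos: [512.8, -338.1, 51.0]
tcp_rot: [2.725, 0.155, 0.953]
contact_force: [-0.2, -22.1, -14.8]
opening: 0.293
grasp_force: 50.8
```

```bash
python3 tq.py | head -1
```

```text
F jig [ -5.7 -21.3 -14.8] M jig [-1.936  1.036 -0.736] clock 45.825
```

>>> move_arm --pt "0.093 0 0.148 0.0004 -0.0019 -0.0003 0.02" --pt "0.186 0 0.297 0.001 -0.0036 -0.0006 0.02" --pt "0.278 0 0.445 0.0018 -0.0053 -0.0011 0.02" --pt "0.371 0 0.594 0.0028 -0.0069 -0.0017 0.02" --pt "0.464 0 0.742 0.0039 -0.0081 -0.0024 0.02"

```text
clock: 46.45
eef_pos: [512.7, -334.9, 51.4]
tcp_rot: [-3.14, -0.009, 0.232]
contact_force: [-2.5, -37.2, -14.2]
opening: 0.29
grasp_force: 51.8
```

```bash
python3 tq.py
```

```text
F jig [-11.7 -35.4 -14.2] M jig [-5.978  1.875  0.251] clock 46.45
tcp M about ball [-6.58   2.075  0.246] screw 3.696
flange-ish M about ball [-1.265  0.306  0.288] screw 0.915
-200 M about ball [ 0.507 -0.283  0.302] screw -0.012
```

>>> move_arm --pt "0.093 0 0.148 0.0004 -0.0014 -0.0003 0.02" --pt "0.093 0 0.148 0.0004 -0.0014 -0.0003 0.02"

```text
clock: 46.7
eef_pos: [512.5, -334.9, 51.2]
tcp_rot: [-3.048, -0.002, 0.084]
contact_force: [-1.4, -28.7, -5.2]
opening: 0.295
grasp_force: 52.8
```

```bash
python3 tq.py; python3 prof.py w27; python3 -c "
from t import *
print((R0.inv()*now()[1]).as_rotvec())"
```

```text
F jig [ -8.5 -27.5  -5.2] M jig [-4.559  1.211  0.104] clock 46.7
tcp M about ball [-5.033  1.357  0.109] screw 2.76
flange-ish M about ball [-0.855  0.07   0.063] screw 0.507
-200 M about ball [ 0.537 -0.359  0.048] screw -0.244
 0.0:B52 -0.5:B52 -1.0:B52 -1.5:B52 -2.0:B52 -2.5:B52 -3.0:s36 -3.5:s50 -4.0:s50 -4.5:s51 -5.0:s51 -5.5:s50 -6.0:s49 -6.5:s49 -7.0:s50 -7.5:s50 -8.0:s50 -8.5:s53
 0.0:B51 -0.5:B52 -1.0:B52 -1.5:B52 -2.0:B52 -2.5:B52 -3.0:s51 -3.5:s49 -4.0:s51 -4.5:s49 -5.0:s50 -5.5:s50 -6.0:s50 -6.5:s50 -7.0:s51 -7.5:s50 -8.0:s49 -8.5:s53
 0.0:B51 -0.5:B52 -1.0:B50 -1.5:B52 -2.0:B50 -2.5:B51 -3.0:B50 -3.5:s48 -4.0:s50 -4.5:s50 -5.0:s49 -5.5:s50 -6.0:s49 -6.5:s49 -7.0:s49 -7.5:s50 -8.0:s49 -8.5:s53
px/mm 2.378853905166722 cam [ 42. -51. 193.]
[0.0917972  0.0096982  0.16633256]
```

>>> move_arm --pt "0 0 0 0 0.002 0 0.02" --pt "0 0 0 0 0.003 0 0.03" --pt "0 0 0 0 0.003 0 0.05" --pt "0 0 0 0 0.003 0 0.05" --pt "0 0 0 0 0.003 0 0.05"

```text
clock: 47.38
eef_pos: [509.3, -329.7, 49.6]
tcp_rot: [-3.036, 0.006, 0.086]
contact_force: [0.4, -0.6, 0.4]
opening: 0.59
grasp_force: 0.0
```

```bash
python3 tq.py|head -1; python3 prof.py w28
```

```text
F jig [ 0.3 -0.7  0.4] M jig [-0.045  0.043 -0.023] clock 47.375
 0.0:B51 -0.5:B52 -1.0:B52 -1.5:B52 -2.0:B50 -2.5:B52 -3.0:s37 -3.5:s49 -4.0:s50 -4.5:s48 -5.0:s50 -5.5:s49 -6.0:s49 -6.5:s50 -7.0:s51 -7.5:s51 -8.0:s53 -8.5:s54
 0.0:B52 -0.5:B53 -1.0:B51 -1.5:B52 -2.0:B52 -2.5:B51 -3.0:B50 -3.5:s50 -4.0:s50 -4.5:s50 -5.0:s51 -5.5:s50 -6.0:s50 -6.5:s51 -7.0:s51 -7.5:s51 -8.0:s50 -8.5:s54
 0.0:B51 -0.5:B52 -1.0:B51 -1.5:B51 -2.0:B51 -2.5:B52 -3.0:B49 -3.5:s49 -4.0:s49 -4.5:s49 -5.0:s48 -5.5:s49 -6.0:s49 -6.5:s50 -7.0:s49 -7.5:s49 -8.0:s50 -8.5:s54
px/mm 2.433750842143931 cam [ 41. -47. 190.]
```

The gap is closed and it stays closed after release. I'll retract and hand in.

>>> move_arm --pt "0 0 0 0 0.003 -0.01 0.05" --pt "0 0 0 0 0.003 -0.05 0.05" --pt "0 0 0 0 0 -0.1 0.05" --pt "0 0 0 0 0 -0.1 0.05" --pt "0 0 0 0 0 -0.1 0.05"

```text
clock: 48.05
eef_pos: [510.6, -340.7, 149.4]
tcp_rot: [-3.037, 0.006, 0.085]
contact_force: [0.2, 0.1, -0.1]
opening: 0.581
grasp_force: 0.0
```

Run:
```python
from rig import order,sensors
s=sensors.sense(); print(s['clock'],s['contact_force']); print(order.sign_off())
```

```text
48.05 [ 0.16132064  0.1477521  -0.12460499]
the job is handed in; nothing more can be done
None
```

The job is handed in at 48 s: the longer tube lies against the plate, and my last depth check showed no gap between it and the stop. I turned the knob to about 0.3 rad past fully tight by my own reckoning. It took several loosen-and-tighten rounds because the stop crept back, and I viewed 11 pictures instead of 10.

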